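# Warm housing parts through in the service tray

## Robot

A 6-joint arm with a two-finger parallel gripper is mounted at the origin on the work surface. World frame = base frame: x ahead of the robot, y to its left, z up, the work surface at z = 0. Lengths are in mm, angles in rad, forces in N, time in s.
With the tool pointing down it reaches from about 350 to 725 mm from the base axis. Payload 4.3 kg.
Tool frame: the origin (TCP) lies midway between the tips of the shut fingers; the grasp point (between the pads) lies 19 mm behind it (robot.grip_point_offset is the distance from the TCP to the grasp point, in mm); z points along the fingers, y is the line along which they close (so a half turn about z gives the same grasp; the last joint's range is limited). The gripper opens to 85 mm and grips with 20 to 120 N. Pads are 22 mm wide; open, the fingers measure 114 mm over their backs; the gripper's body (76 mm by 85 mm) begins 54 mm behind the grasp point. The pads swing forward as they close: fully open they stand 13 mm farther back than shut.
Start: joints at [1.102, 0.377, 0.081, 1.274, 0, 1.46], TCP at [201.921, 538.419, 231.329] pointing down, gripper open.
Joint ranges: [-2.72, 2.72], [-0.84, 1.66], [-1.02, 1.22], [-1.77, 2.12], [-1.37, 1.28], [-3.14, 3.14]. Speed limits (rad/s): [2.57, 2.57, 3.14, 3.14, 3.14, 3.14].

## Interface

Orientations are given as a unit quaternion [x, y, z, w].
In Python, from bench import read_state, capture, order, nets, robot gives the robot as it stands.
- The arm moves only by the tool play_rows, never from a script. Its argument "rows" is a list of rows, each an object of numbers: "claw": the closure, from -1 (fully open) to 1 (shut); "x", "y", "z": the shift along the tool's x, y, z as a fraction of full scale; "wx", "wy", "wz": the turn, a rotation vector about the tool's x, y, z as a fraction of full scale. In form: [{"claw": .., "x": .., "y": .., "z": .., "wx": .., "wy": .., "wz": ..}, ...]. A call has 1 to 12 rows; each row is the pose to reach, as a shift and turn from the pose commanded when the call began, along the tool's axes at that moment; what a row does not reach only later rows make up. Full scale, the value 1, is 25 cm for a shift and 0.5 rad for a turn. A row lasts 1/8 s, in which the tool goes at most 62.5 mm and 10.7 degrees, less where a joint would pass 70% of its speed; a pose out of reach is approached as far as the arm can. A call with a number of a shift or a turn outside -1 to 1 is refused whole. A call with a gripper value outside its range is refused whole. The fingers move at their own pace and stop on an object; "squeeze" is the grip in N (left out, the last holds). Time passes only in rows, so rows that repeat a pose let the fingers close. It gives the time, the measured TCP pose, the force, the opening and the grip force at its end, in the units of the state.
- read_state(): the state, without advancing time (a new reading comes with each control period).
- capture(name): name is "scene" or "top" or "wrist"; returns a dict with "color" (420x560x3 uint8, red, green, blue), "z_map" (420x560 float32, mm along the optical axis (not along the pixel's ray), 0 where there is no reading), "camera_matrix" (3x3 intrinsics, pixels), "k1" (the pictures are not rectified: a ray, as slopes to the right and down, at radius r is drawn at 1 + k1 r^2 times it, then the intrinsics apply), "world_from_camera" (4x4, takes a point from camera to world coordinates); the wrist camera has in their place "hand_eye" (4x4, takes a point from camera to tool coordinates, whose origin is the TCP and whose axes are the flange's). Camera axes: x right, y down, z forward; pixel columns grow to the right and rows downward; lengths in mm; the calibration is good to about 2 mm. A picture is of the moment at which its call begins: read the wrist's pose just before it.
- order.job_done(): hands the job in; it is judged then, once.
Trained networks look in a picture, given as the dict that the camera call returned (one of the last four; its "shot" number tells which), for a name from the list of things; names that differ only in an ending like _2 or _b are one class to them, and where a whole thing is asked for, a point or a joint stands for the part that bears it (a point fixed in the world has none). Each returns a list of dicts, best first, with "score" (0 to 1); they miss things now and then, are a little off and sometimes report something else, mostly with a low value. They report only what shows in the picture. A call takes as long as a camera call. They do not tell look-alikes from the thing itself.
- nets.silhouettes(query, picture): "mask" (420x560 bool, what is visible of it) and "position" ([row, column] in pixels, amid what is visible of it).
The state is a dict: "time": time; "joint_positions": joint angles; "dq": joint speeds; "joint_efforts": joint torques, N m; "position": TCP position; "orientation": TCP orientation; "contact_force": force on the tool from outside, world axes, zero at the start; "wrist_torque": the same for the moment, N m; "gripper_width": opening from 0.0 (shut) to 1.0 (fully open); "finger_force": force on a finger pad.
Only numpy, scipy, OpenCV 4.12 (cv2) and the standard library are available. Lean on these libraries where they do the work, as an engineer would, in place of code of your own. Each camera call takes 0.05 s, during which the arm holds its last target. There are 200 camera calls.

## Task

Switch the warming tray off at the bench isolator, its handle turned fully home, then lay each green housing part that is on the bench, rib up, flat in the tray compartment made to its size, and switch the isolator fully back on. Then take the thermometer, hold it steady for two seconds with its nose about 10 cm in front of the tray's sensor disc, looking at the disc's centre, and lay it back on its mat. Leave everything else on the bench where it is.

Things in the scene. Friction and masses are not known exactly. Their poses are not given: they have to be found in the camera images.
- handle (a joint): rotary handle of the bench isolator: 0 = off, 1.571 = on (starts on); growing = clockwise seen from above. Off and on are its two end stops, a quarter turn apart; stiff (about 0.12 N m), it stays where it is left, so it must be turned fully home.
- handle_grip (a point): on the handle's upright axis, 98 mm above the bench, inside the black grip bar (76 x 14 mm, 80 to 108 mm above the bench). Turns with the handle: x along the bar, towards its end with the white index line. Off: that end points away from the robot, to the box's round gland; on: a quarter turn clockwise from above, towards the tray. White ticks mark both.
- isolator: isolator: grey box 110 x 110 x 70 mm on the bench to the left of the tray, fixed; origin under its centre. With the handle off the bar lies along its x axis, on along its y axis.
- tray: aluminium warming tray with four compartments, 120 (x) x 280 (y) mm, walls 14 mm high overall, fixed; origin under its centre, x towards the side away from the robot.
- slot_cover (a point): centre of the floor (4 mm above the bench) of the tray compartment for the cover: 110 x 80 mm inside, walls 10 mm above its floor, 5 mm thick, long side along the tray's x; the widest compartment, at the left end (tray +y). Axes as the tray's.
- slot_strip (a point): centre of the floor (4 mm above the bench) of the tray compartment for the strip: 130 x 40 mm inside, walls 10 mm above its floor, 5 mm thick, long side along the tray's y; middle column, far side. Axes as the tray's.
- slot_bezel (a point): centre of the floor (4 mm above the bench) of the tray compartment for the bezel: 130 x 65 mm inside, walls 10 mm above its floor, 5 mm thick, long side along the tray's y; middle column, near side. Axes as the tray's.
- slot_tee (a point): centre of the floor (4 mm above the bench) of the tray compartment for the tee: 110 x 52 mm inside, walls 10 mm above its floor, 5 mm thick, long side along the tray's x; at the right end (tray -y). Axes as the tray's.
- target (a point): centre of the tray's black sensor disc (36 mm across, white rim), 85 mm above the bench on a thin post behind the far side of the cover's compartment; faces the robot's side (tray -x) and leans back to look 30 degrees upward. Axes as the tray's. Post and disc reach 105 mm above the bench.
- cover: green cover plate, 100 x 70 x 8 mm, a bolt head at each corner. A stiffening rib 44 long x 12 wide x 24 mm tall stands on the middle of the plate, along its length (32 mm from underside to rib top), to take hold of. Origin: centre of the underside; x along the length, z up through the rib. Starts lying on the bench to the right of the tray, rib up. May be absent.
- strip: narrow green strip, 120 x 30 x 8 mm, four bolt heads in a line. A stiffening rib 44 long x 12 wide x 24 mm tall stands on the middle of the plate, along its length (32 mm from underside to rib top), to take hold of. Origin: centre of the underside; x along the length, z up through the rib. Starts lying on the bench to the right of the tray, rib up. May be absent.
- bezel: green bezel plate, 120 x 55 x 8 mm, with a dark window and keys. A stiffening rib 44 long x 12 wide x 24 mm tall stands on the middle of the plate, along its length (32 mm from underside to rib top), to take hold of. Origin: centre of the underside; x along the length, z up through the rib. Starts lying on the bench to the right of the tray, rib up. May be absent.
- tee: green T-shaped bracket, 100 mm long, 8 mm thick; head (at +x) 42 mm wide, stem 24 mm wide. A stiffening rib 44 long x 12 wide x 24 mm tall stands on the middle of the plate, along its length (32 mm from underside to rib top), to take hold of. Origin: centre of the underside; x along the length, z up through the rib. Starts lying on the bench to the right of the tray, rib up. May be absent.
- thermometer: infrared hand thermometer: grey bar 120 x 30 wide x 32 mm tall with a 26 mm round black nose at its +x end (140 mm in all), 130 g. Origin: underside, 70 mm behind the nose tip; it looks along +x. Starts lying on the mat.
- nose (a point): tip of the thermometer's nose, on its line of sight, 16 mm above its underside; x is the line of sight. Axes as the thermometer's.
- thermo_mid (a point): middle of the thermometer, 70 mm behind the nose tip on the line of sight: a good place to grip across the 30 mm width.
- mat: black rubber mat 200 (x) x 90 (y) x 3 mm, fixed to the bench in front of the tray, its length mostly across the bench; origin under its centre.
- screwdriver: screwdriver, about 200 mm, lying; leave alone
- tin: small steel tin, 40 mm diameter, 30 mm tall; leave alone
- lens_cap: black lens cap, 32 mm diameter, 12 mm tall, among the housing parts; leave alone
- eyepiece: black eyepiece standing upright, 44 mm diameter, 45 mm tall, behind the parts; leave alone
Not all that is in view belongs to the job. What is shaped like the tee but yellow is not meant.

How it is judged:
By the outcome, as a careful person would: the job done as asked, in the order asked, and still so for the second after the job is handed in, with the robot touching nothing.
Of cover, strip, bezel, tee only 3 to 4 are there at a start; the rules pass over those that are not, and their reading is None.
At some moment in a run one of cover, strip, bezel, tee, thermometer may be knocked a few centimetres aside while the robot is not near it.
Once in a run the grip may slacken for a moment while it holds something.
It also fails if it takes over 192 s, if anything falls off the work surface, if the arm or the gripper's body presses on something with over 40 N, if the wrist force passes 120 N, or if a joint passes its speed limit or range.

## Working session

There is one attempt and no reset: what is moved stays moved. The work goes in short steps, Python scripts to look and compute and a tool call to move; the robot and the scene stay as the last step left them, time stands still between calls to the robot, and variables do not carry over. Pictures are saved under pics/ and viewed, at most 14 in all, crops included, and the job is handed in when it is done.

Besides the shell and the picture viewer there is one more tool, called after "Call:" as a command line: name --argument value ..., lists and objects as JSON in quotes. play_rows: Moves the arm, as the interface text tells. Shift numbers are shares of 25 cm and turn numbers shares of 0.5 rad, none past 1 either way. Its arguments: {"type":"object","properties":{"rows":{"type":"array","items":{"type":"object","properties":{"claw":{"type":"number"},"x":{"type":"number","minimum":-1,"maximum":1},"y":{"type":"number","minimum":-1,"maximum":1},"z":{"type":"number","minimum":-1,"maximum":1},"wx":{"type":"number","minimum":-1,"maximum":1},"wy":{"type":"number","minimum":-1,"maximum":1},"wz":{"type":"number","minimum":-1,"maximum":1}}}},"squeeze":{"type":"number"}},"required":["rows"]}

```bash
ls; mkdir -p pics
cat > h.py <<'E'
import numpy as np,cv2
from bench import read_state,capture,order,nets,robot
from scipy.spatial.transform import Rotation as R
def T(s=None):
    s=s or read_state(); M=np.eye(4);M[:3,:3]=R.from_quat(s['orientation']).as_matrix();M[:3,3]=s['position'];return M
def wfc(p,s=None):
    return np.array(p['world_from_camera']) if 'world_from_camera' in p else T(s)@np.array(p['hand_eye'])
def cloud(p,W):
    h,w=p['z_map'].shape;u,v=np.meshgrid(np.arange(w),np.arange(h))
    K=np.array(p['camera_matrix']);uv=np.stack([u,v],-1).reshape(-1,1,2).astype(float)
    n=cv2.undistortPoints(uv,K,np.array([p['k1'],0,0,0,0.])).reshape(h,w,2)
    z=p['z_map'];P=np.dstack([n*z[...,None],z]);return P@W[:3,:3].T+W[:3,3]
def save(p,name): cv2.imwrite('pics/'+name+'.png',p['color'][...,::-1])
def shot(n):
    s=read_state();p=capture(n);W=wfc(p,s);return p,W
E
python3 - <<'E'
from h import *
print(read_state())
ims=[]
for n in('scene','top'):
    p,W=shot(n);save(p,n+'0');print(n,W.round(3).tolist(),np.array(p['camera_matrix']).tolist(),p['k1'],(p['z_map']>0).mean())
    C=cloud(p,W)
    for q in ['cover','strip','bezel','tee','thermometer','mat','tray','isolator','handle','lens_cap','eyepiece']:
        for d in nets.silhouettes(q,p)[:3]:
            m=d['mask']&(p['z_map']>0)
            print(q,round(d['score'],2),np.round(d['position']),m.sum(),np.median(C[m],0).round() if m.any() else '')
E
```

```text
pics
{'time': 0.0, 'joint_positions': array([ 1.10168953e+00,  3.78069449e-01,  7.96304560e-02,  1.27440261e+00,
       -1.90667420e-05,  1.46046206e+00]), 'dq': array([-0.00011256,  0.00051822, -0.00170472, -0.00146785, -0.00042841,
       -0.00090492]), 'joint_efforts': array([ 1.53528406e-03, -4.63601875e+01,  2.69877470e+01,  2.08184996e-02,
        2.86957920e-04,  1.48942885e-07]), 'position': array([201.61676508, 537.79294229, 230.35899949]), 'orientation': array([ 1.78425615e-01,  9.83952872e-01, -9.82741830e-04, -2.83015689e-04]), 'contact_force': array([-0.7173555 , -0.63276267, -0.38910001]), 'wrist_torque': array([ 0.01605739, -0.00646788, -0.0523439 ]), 'finger_force': 0.0, 'gripper_width': 1.001978437238702}
scene [[0.615, 0.433, -0.659, 1198.744], [0.789, -0.35, 0.506, -614.335], [-0.011, -0.831, -0.557, 718.869], [0.0, 0.0, 0.0, 1.0]] [[414.3597114988477, 0.0, 282.046389487101], [0.0, 414.3597114988477, 206.45749802653722], [0.0, 0.0, 1.0]] 0.0367618069058724 0.9960501700680272
cover 0.59 [252. 229.] 733 [ 440. -215.   10.]
cover 0.49 [230. 220.] 307 [ 336. -182.   21
[... 1250 characters left out ...]
  2.]
bezel 0.7 [167. 413.] 1003 [ 589. -362.    7.]
tee 0.94 [242. 455.] 517 [ 409. -454.    8.]
tee 0.83 [300. 438.] 548 [ 262. -411.    8.]
tee 0.79 [230. 409.] 476 [ 442. -343.    8.]
thermometer 0.97 [224. 256.] 701 [442.  41.  34.]
mat 0.93 [234. 259.] 2217 [420.  36.   2.]
tray 0.78 [166. 255.] 5341 [605.  46.   4.]
isolator 0.75 [200. 136.] 2533 [489. 322.  70.]
handle 0.77 [202. 134.] 503 [489. 330.  88.]
handle 0.37 [226. 257.] 673 [442.  41.  34.]
handle 0.23 [164. 255.] 5335 [606.  45.   4.]
lens_cap 0.51 [198. 383.] 99 [ 516. -279.   11.]
lens_cap 0.44 [248. 193.] 239 [389. 203.  29.]
lens_cap 0.41 [223. 255.] 738 [442.  39.  34.]
eyepiece 0.7 [124. 374.] 278 [ 700. -255.   32.]
```

View pics/top0.png

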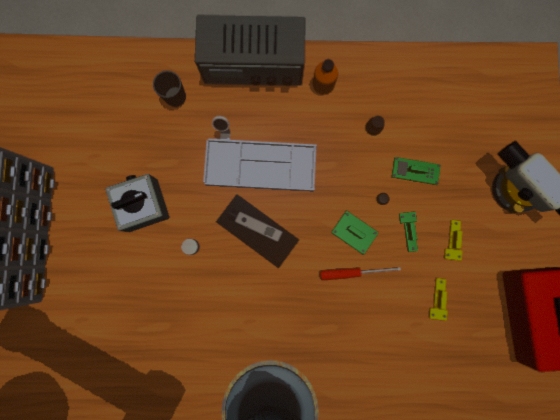

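View pics/scene0.png

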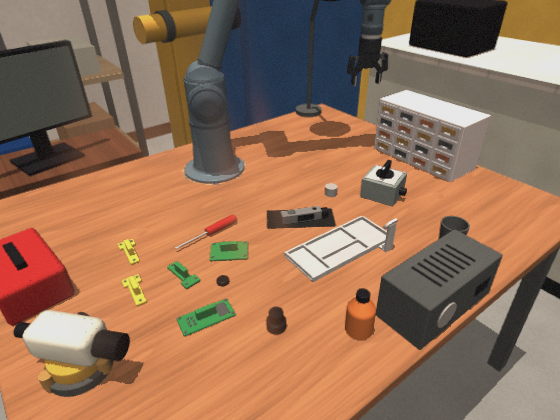

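```bash
cat >> h.py <<'E'
def down(yaw):  # tool pointing down, tool x at world angle yaw
    c,s=np.cos(yaw),np.sin(yaw);return np.array([[c,s,0],[s,-c,0],[0,0,-1.]])
def rel(pos,Rt=None,M=None):
    M=T() if M is None else M
    d=M[:3,:3].T@(np.array(pos,float)-M[:3,3])/250
    w=R.from_matrix(M[:3,:3].T@Rt).as_rotvec()/.5 if Rt is not None else np.zeros(3)
    print(dict(zip(['x','y','z','wx','wy','wz'],[float(v) for v in np.r_[d,w].round(4)])))
E
python3 - <<'E'
from h import *
print([a for a in dir(robot) if a[0]!='_'],robot.grip_point_offset)
p=capture('wrist');print(np.array(p['hand_eye']).round(3).tolist(),np.array(p['camera_matrix']).tolist(),p['k1'])
p,W=shot('top');C=cloud(p,W)
for q in['handle','isolator']:
    d=nets.silhouettes(q,p)[0];m=d['mask']&(C[...,2]>(86 if q=='handle' else 60))&(C[...,2]<112)
    print(q,C[m].mean(0),cv2.minAreaRect(C[m][:,:2].astype(np.float32)))
M=T();x=M[:3,0];print(M.round(3).tolist())
rel([420,320,300],down(np.arctan2(x[1],x[0])))
rel([420,320,300],down(np.pi))
E
```

```text
['MotionError', 'grip_point_offset'] 18.700000000000003
[[-0.0, -0.961, -0.278, 70.818], [1.0, 0.0, -0.002, 0.675], [0.002, -0.278, 0.961, -143.691], [0.0, 0.0, 0.0, 1.0]] [[336.0700744819335, 0.0, 279.4309630721732], [0.0, 336.0700744819335, 211.5300860037999], [0.0, 0.0, 1.0]] -0.045110492073936276
handle [491.23000606 329.16422409 103.75169403] ((492.1701354980469, 331.91497802734375), (14.337860107421875, 74.02617645263672), 24.145200729370117)
isolator [490.27516434 328.2879985   75.27907813] ((491.79541015625, 332.0195617675781), (109.47830200195312, 109.121826171875), 19.849843978881836)
[[-0.936, 0.351, 0.0, 201.925], [0.351, 0.936, 0.0, 538.394], [-0.0, 0.0, -1.0, 231.305], [0.0, 0.0, 0.0, 1.0]]
{'x': -1.1235, 'y': -0.5116, 'z': -0.2748, 'wx': 0.0, 'wy': 0.0, 'wz': 0.0}
{'x': -1.1235, 'y': -0.5116, 'z': -0.2748, 'wx': 0.0, 'wy': 0.0, 'wz': -0.7176}
```

Run:
```python
from h import *
rel([350,430,250],down(2.4))
```

```text
{'x': -0.7068, 'y': -0.198, 'z': -0.0748, 'wx': 0.0, 'wy': -0.0, 'wz': 0.7655}
```

Call:
play_rows --rows '[{"claw": -1,"x": -0.35,"y": -0.1,"z": -0.04,"wz": 0.38},{"x": -0.7068,"y": -0.198,"z": -0.0748,"wz": 0.7655,"claw": -1},{"x": -0.7068,"y": -0.198,"z": -0.0748,"wz": 0.7655,"claw": -1},{"x": -0.7068,"y": -0.198,"z": -0.0748,"wz": 0.7655,"claw": -1}]'

```text
validation failed for argument at $.ro...
```

Run:
```python
from h import *
print(T()[:3,3],read_state()['joint_positions'].round(2))
rel([490,330,250],down(np.radians(110)))
```

```text
[201.92463597 538.39424531 231.30508005] [1.1  0.38 0.08 1.27 0.   1.46]
{'x': -1.3716, 'y': -0.3758, 'z': -0.0748, 'wx': 0.0, 'wy': -0.0, 'wz': 1.7258}
```

Call:
play_rows --rows '[{"claw": -1,"x": -0.7068,"y": -0.198,"z": -0.0748,"wx": 0,"wy": 0,"wz": 0.7655},{"claw": -1,"x": -0.7068,"y": -0.198,"z": -0.0748,"wx": 0,"wy": 0,"wz": 0.7655},{"claw": -1,"x": -0.7068,"y": -0.198,"z": -0.0748,"wx": 0,"wy": 0,"wz": 0.7655},{"claw": -1,"x": -0.7068,"y": -0.198,"z": -0.0748,"wx": 0,"wy": 0,"wz": 0.7655}]'

```text
time: 1.9
position: [353.3, 428.0, 250.6]
orientation: [0.365, 0.931, 0.001, 0.001]
contact_force: [-0.1, -0.2, 0.4]
gripper_width: 1.001
finger_force: 0.0
```

Run:
```python
from h import *
print(T()[:3,3],read_state()['joint_positions'].round(2))
rel([490,330,250],down(np.radians(110)))
```

```text
[353.34037413 428.03877809 250.58287535] [ 0.77  0.33  0.06  1.3  -0.    1.51]
{'x': -0.6675, 'y': 0.0842, 'z': 0.003, 'wx': 0.0035, 'wy': 0.001, 'wz': 0.9479}
```

Call:
play_rows --rows '[{"claw": -1,"x": -0.6675,"y": 0.0842,"z": 0.003,"wx": 0.0035,"wy": 0.001,"wz": 0.948},{"claw": -1,"x": -0.6675,"y": 0.0842,"z": 0.003,"wx": 0.0035,"wy": 0.001,"wz": 0.948},{"claw": -1,"x": -0.6675,"y": 0.0842,"z": 0.003,"wx": 0.0035,"wy": 0.001,"wz": 0.948},{"claw": -1,"x": -0.6675,"y": 0.0842,"z": 0.003,"wx": 0.0035,"wy": 0.001,"wz": 0.948},{"claw": -1,"x": -0.6675,"y": 0.0842,"z": 0.003,"wx": 0.0035,"wy": 0.001,"wz": 0.948}]'

```text
time: 2.52
position: [486.2, 333.7, 249.1]
orientation: [0.57, 0.821, -0.001, -0.001]
contact_force: [-0.6, 0.2, 0.6]
gripper_width: 1.001
finger_force: 0.0
```

Run:
```python
from h import *
print(T().round(3).tolist(),read_state()['joint_positions'].round(2))
p,W=shot('wrist');C=cloud(p,W);save(p,'w1')
for q in['handle','isolator']:
  for d in nets.silhouettes(q,p)[:2]:
    m=d['mask']&(C[...,2]>(98 if q=='handle' else 60))&(C[...,2]<114)
    print(q,d['score'],d['position'],m.sum())
    if m.sum()>9: print(C[m].mean(0),cv2.minAreaRect(C[m][:,:2].astype(np.float32)))
```

```text
[[-0.349, 0.937, -0.003, 486.248], [0.937, 0.349, -0.0, 333.681], [0.001, -0.003, -1.0, 249.066], [0.0, 0.0, 0.0, 1.0]] [0.49 0.41 0.17 1.34 0.   1.71]
handle 0.87 [196.1, 287.3] 1336
[492.87661348 335.56544612 108.80862549] ((493.8283996582031, 333.45098876953125), (13.992441177368164, 76.27717590332031), 23.590648651123047)
handle 0.67 [343.5, 309.7] 0
isolator 0.71 [186.4, 285.5] 11893
[491.91284382 338.36385479  77.45377732] ((493.8509216308594, 333.378662109375), (110.35941314697266, 110.72694396972656), 19.873884201049805)
```

Run:
```python
import cv2
im=cv2.imread('pics/w1.png')[90:290,180:400];cv2.imwrite('pics/w1c.png',cv2.resize(im,None,fx=3,fy=3))
```

```text
(no output)
```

View pics/w1c.png

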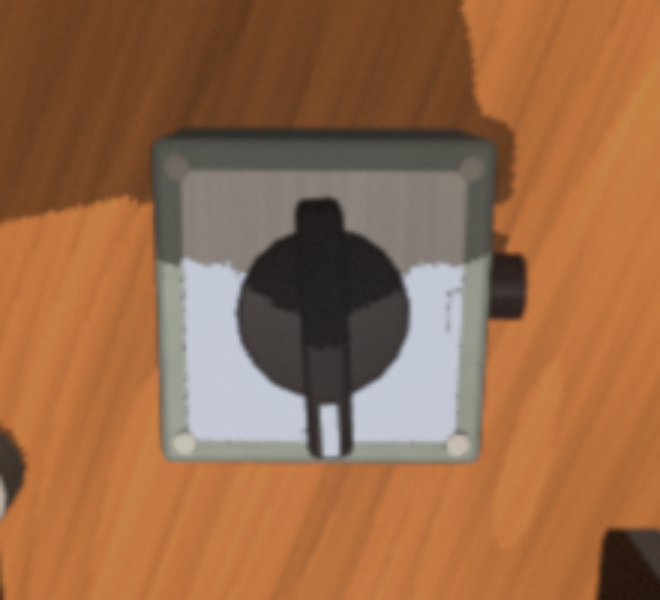

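Run:
```python
from h import *
print(T()[:3,3]);rel([493.3,333,130],down(np.radians(113.6)));rel([493.3,333,82],down(np.radians(113.6)))
```

```text
[485.96350431 334.00457953 249.38056233]
{'x': -0.0143, 'y': 0.027, 'z': 0.4775, 'wx': -0.0039, 'wy': -0.001, 'wz': -0.1081}
{'x': -0.0143, 'y': 0.0274, 'z': 0.6695, 'wx': -0.0039, 'wy': -0.001, 'wz': -0.1081}
```

Call:
play_rows --rows '[{"claw": -1,"x": -0.0143,"y": 0.027,"z": 0.24,"wx": -0.0039,"wy": -0.001,"wz": -0.1081},{"claw": -1,"x": -0.0143,"y": 0.027,"z": 0.477,"wx": -0.0039,"wy": -0.001,"wz": -0.1081},{"claw": -1,"x": -0.0143,"y": 0.027,"z": 0.56,"wx": -0.0039,"wy": -0.001,"wz": -0.1081},{"claw": -1,"x": -0.0143,"y": 0.0274,"z": 0.62,"wx": -0.0039,"wy": -0.001,"wz": -0.1081},{"claw": -1,"x": -0.0143,"y": 0.0274,"z": 0.6695,"wx": -0.0039,"wy": -0.001,"wz": -0.1081},{"claw": -1,"x": -0.0143,"y": 0.0274,"z": 0.6695,"wx": -0.0039,"wy": -0.001,"wz": -0.1081},{"claw": -1,"x": -0.0143,"y": 0.0274,"z": 0.6695,"wx": -0.0039,"wy": -0.001,"wz": -0.1081}]'

```text
time: 3.55
position: [495.4, 332.2, 83.0]
orientation: [0.549, 0.836, 0.001, 0.001]
contact_force: [-0.1, -0.0, -0.2]
gripper_width: 1.002
finger_force: 0.0
```

Run:
```python
from h import *
print(T().round(4).tolist());rel([493.3,333,82],down(np.radians(113.6)))
```

```text
[[-0.398, 0.9174, 0.0021, 495.4265], [0.9174, 0.398, 0.0007, 332.2484], [-0.0002, 0.0022, -1.0, 82.9915], [0.0, 0.0, 0.0, 1.0]]
{'x': 0.0061, 'y': -0.0066, 'z': 0.004, 'wx': 0.0044, 'wy': 0.0003, 'wz': -0.0051}
```

Call:
play_rows --rows '[{"claw": -1,"x": 0.0061,"y": -0.0066,"z": 0.004,"wx": 0.004,"wy": 0,"wz": -0.005},{"claw": 1,"x": 0.0061,"y": -0.0066,"z": 0.004,"wx": 0.004,"wy": 0,"wz": -0.005},{"claw": 1,"x": 0.0061,"y": -0.0066,"z": 0.004,"wx": 0.004,"wy": 0,"wz": -0.005},{"claw": 1,"x": 0.0061,"y": -0.0066,"z": 0.004,"wx": 0.004,"wy": 0,"wz": -0.005},{"claw": 1,"x": 0.0061,"y": -0.0066,"z": 0.004,"wx": 0.004,"wy": 0,"wz": -0.005},{"claw": 1,"x": 0.0061,"y": -0.0066,"z": 0.004,"wx": 0.004,"wy": 0,"wz": -0.005},{"claw": 1,"x": 0.0061,"y": -0.0066,"z": 0.004,"wx": 0.004,"wy": 0,"wz": -0.005}]' --squeeze 60

```text
time: 4.42
position: [493.9, 333.1, 81.3]
orientation: [0.548, 0.837, 0.0, 0.0]
contact_force: [5.0, 1.9, -3.1]
gripper_width: 0.154
finger_force: 61.6
```

Call:
play_rows --rows '[{"claw": 1,"x": 0,"y": 0,"z": 0,"wx": 0,"wy": 0,"wz": -0.25},{"claw": 1,"x": 0,"y": 0,"z": 0,"wx": 0,"wy": 0,"wz": -0.5},{"claw": 1,"x": 0,"y": 0,"z": 0,"wx": 0,"wy": 0,"wz": -0.75},{"claw": 1,"x": 0,"y": 0,"z": 0,"wx": 0,"wy": 0,"wz": -1},{"claw": 1,"x": 0,"y": 0,"z": 0,"wx": 0,"wy": 0,"wz": -1}]'

```text
time: 5.05
position: [493.9, 333.1, 81.3]
orientation: [0.323, 0.946, 0.0, 0.0]
contact_force: [5.1, 0.9, -1.7]
gripper_width: 0.15
finger_force: 61.6
```

Call:
play_rows --rows '[{"claw": 1,"x": 0,"y": 0,"z": 0,"wx": 0,"wy": 0,"wz": -0.25},{"claw": 1,"x": 0,"y": 0,"z": 0,"wx": 0,"wy": 0,"wz": -0.5},{"claw": 1,"x": 0,"y": 0,"z": 0,"wx": 0,"wy": 0,"wz": -0.75},{"claw": 1,"x": 0,"y": 0,"z": 0,"wx": 0,"wy": 0,"wz": -1},{"claw": 1,"x": 0,"y": 0,"z": 0,"wx": 0,"wy": 0,"wz": -1}]'

```text
time: 5.68
position: [493.9, 333.0, 81.2]
orientation: [0.079, 0.997, -0.0, 0.001]
contact_force: [4.4, 2.1, -1.5]
gripper_width: 0.155
finger_force: 61.6
```

Run:
```python
from h import *
s=read_state();M=T(s);print(M[:3,3],np.degrees(np.arctan2(M[1,0],M[0,0])),s['contact_force'],s['wrist_torque'],s['finger_force'],s['joint_positions'])
rel([493.5,333,82],down(np.radians(190)))
```

```text
[493.92298193 332.99429411  81.23305389] 170.9373814834117 [ 4.3896283   2.10161532 -1.5192561 ] [ 0.24331987 -0.84772747  0.14669557] 61.581469774246216 [ 4.87077625e-01  5.00241323e-01 -1.27830191e-01  9.41906157e-01
 -6.75354495e-04  6.45249905e-01]
{'x': 0.0017, 'y': -0.0002, 'z': -0.0031, 'wx': -0.0004, 'wy': 0.0021, 'wz': -0.6654}
```

Call:
play_rows --rows '[{"claw": 1,"x": 0,"y": 0,"z": 0,"wx": 0,"wy": 0,"wz": -0.25},{"claw": 1,"x": 0,"y": 0,"z": 0,"wx": 0,"wy": 0,"wz": -0.5},{"claw": 1,"x": 0,"y": 0,"z": 0,"wx": 0,"wy": 0,"wz": -0.75},{"claw": 1,"x": 0,"y": 0,"z": 0,"wx": 0,"wy": 0,"wz": -0.95},{"claw": 1,"x": 0,"y": 0,"z": 0,"wx": 0,"wy": 0,"wz": -0.95},{"claw": 1,"x": 0,"y": 0,"z": 0,"wx": 0,"wy": 0,"wz": -0.95}]'

```text
time: 6.42
position: [494.0, 333.0, 81.2]
orientation: [-0.157, 0.988, -0.0, 0.001]
contact_force: [4.4, 1.5, -2.8]
gripper_width: 0.153
finger_force: 61.6
```

Run:
```python
from h import *
s=read_state();M=T(s);print(M[:3,3],np.degrees(np.arctan2(M[1,0],M[0,0])),s['contact_force'],s['wrist_torque'],s['finger_force'])
```

```text
[493.97147521 332.97726735  81.22692483] -161.88054293450747 [ 4.35023484  1.5039491  -2.75839221] [ 0.25667109 -0.96865731  0.09269331] 61.56635284423828
```

Call:
play_rows --rows '[{"claw": 1,"x": 0,"y": 0,"z": 0,"wx": 0,"wy": 0,"wz": -0.1},{"claw": 1,"x": 0,"y": 0,"z": 0,"wx": 0,"wy": 0,"wz": -0.18},{"claw": 1,"x": 0,"y": 0,"z": 0,"wx": 0,"wy": 0,"wz": -0.18}]'

```text
time: 6.8
position: [494.0, 333.0, 81.3]
orientation: [-0.199, 0.98, 0.0, 0.0]
contact_force: [4.0, 3.3, -1.6]
gripper_width: 0.149
finger_force: 75.5
```

Run:
```python
from h import *
s=read_state();M=T(s);print(M[:3,3],np.degrees(np.arctan2(M[1,0],M[0,0])),s['contact_force'],s['wrist_torque'],s['finger_force'])
```

```text
[493.98487824 332.98544569  81.31060335] -157.0086021402683 [ 3.970246    3.29597968 -1.58458203] [ 0.48136937 -0.97165083 -1.75853639] 75.53396929521114
```

Call:
play_rows --rows '[{"claw": -1,"x": 0,"y": 0,"z": 0,"wx": 0,"wy": 0,"wz": -0.1},{"claw": -1,"x": 0,"y": 0,"z": 0,"wx": 0,"wy": 0,"wz": -0.1},{"claw": -1,"x": 0,"y": 0,"z": 0,"wx": 0,"wy": 0,"wz": -0.1},{"claw": -1,"x": 0,"y": 0,"z": 0,"wx": 0,"wy": 0,"wz": -0.1},{"claw": -1,"x": 0,"y": 0,"z": -0.1,"wx": 0,"wy": 0,"wz": -0.1},{"claw": -1,"x": 0,"y": 0,"z": -0.3,"wx": 0,"wy": 0,"wz": -0.1},{"claw": -1,"x": 0,"y": 0,"z": -0.6,"wx": 0,"wy": 0,"wz": 0.1},{"claw": -1,"x": 0,"y": 0,"z": -0.8,"wx": 0,"wy": 0,"wz": 0.4},{"claw": -1,"x": 0,"y": 0,"z": -0.8,"wx": 0,"wy": 0,"wz": 0.4},{"claw": -1,"x": 0,"y": 0,"z": -0.8,"wx": 0,"wy": 0,"wz": 0.4}]'

```text
time: 8.05
position: [492.9, 332.8, 280.6]
orientation: [-0.103, 0.995, -0.0, -0.001]
contact_force: [0.4, -1.0, -0.7]
gripper_width: 1.003
finger_force: 0.0
```

```bash
cat > iso.py <<'E'
from h import *
s=read_state();p,W=shot('wrist');C=cloud(p,W);save(p,'w_iso%d'%int(s['time']))
M=T(s);print(M[:3,3],np.degrees(np.arctan2(M[1,0],M[0,0])))
for q in['handle','isolator']:
  for d in nets.silhouettes(q,p)[:1]:
    m=d['mask']&(C[...,2]>(98 if q=='handle' else 60))&(C[...,2]<(114 if q=='handle' else 79))
    print(q,d['score'],d['position'],m.sum())
    if m.sum()>9: print(C[m].mean(0),cv2.minAreaRect(C[m][:,:2].astype(np.float32)))
E
python3 iso.py
python3 - <<'E'
from h import *
rel([500,180,300],down(np.pi));
E
```

```text
[492.85189106 332.75678287 280.61496847] -168.17078373178418
handle 0.63 [186.5, 281.2] 1108
[491.67732815 332.68505108 108.6580932 ] ((493.7803955078125, 333.2933654785156), (76.36508178710938, 13.998653411865234), 20.119964599609375)
isolator 0.84 [179.9, 276.7] 7670
[488.45155588 332.03606299  71.79397364] ((493.6410827636719, 333.2348327636719), (110.42939758300781, 110.27849578857422), 20.1339168548584)
{'x': 0.0931, 'y': -0.6027, 'z': -0.0834, 'wx': -0.0048, 'wy': -0.0107, 'wz': 0.4125}
```

Call:
play_rows --rows '[{"claw": -1,"x": 0.09,"y": -0.6,"z": -0.08,"wx": 0,"wy": -0.01,"wz": 0.41},{"claw": -1,"x": 0.09,"y": -0.6,"z": -0.08,"wx": 0,"wy": -0.01,"wz": 0.41},{"claw": -1,"x": 0.09,"y": -0.8,"z": -0.08,"wx": 0,"wy": -0.01,"wz": 0.41},{"claw": -1,"x": 0.09,"y": -1,"z": -0.08,"wx": 0,"wy": -0.01,"wz": 0.41},{"claw": -1,"x": 0.09,"y": -1,"z": -0.08,"wx": 0,"wy": -0.01,"wz": 0.41},{"claw": -1,"x": 0.09,"y": -1,"z": -0.08,"wx": 0,"wy": -0.01,"wz": 0.41},{"claw": -1,"x": 0.09,"y": -1,"z": -0.08,"wx": 0,"wy": -0.01,"wz": 0.41}]'

```text
time: 9.07
position: [521.4, 84.8, 300.5]
orientation: [-0.002, 1.0, -0.0, 0.001]
contact_force: [0.6, -0.1, -0.2]
gripper_width: 1.002
finger_force: 0.0
```

```bash
cat > tray.py <<'E'
from h import *
s=read_state();p,W=shot('wrist');C=cloud(p,W);save(p,'w_tray%d'%int(s['time']))
print(T(s)[:3,3],s['joint_positions'].round(2))
for pp,WW,CC in((p,W,C),):
  for q in['tray','mat','thermometer','target','nose']:
    for d in nets.silhouettes(q,pp)[:2]:
      m=d['mask']&(pp['z_map']>0)
      lo,hi=dict(tray=(9,18),mat=(-2,8),thermometer=(28,42),target=(30,150),nose=(-5,60))[q]
      m&=(CC[...,2]>lo)&(CC[...,2]<hi)
      print(q,round(d['score'],2),np.round(d['position']),m.sum())
      if m.sum()>9:print('   ',CC[m].mean(0).round(1),np.median(CC[m][:,2]).round(1),cv2.minAreaRect(CC[m][:,:2].astype(np.float32)))
E
python3 tray.py
```

```text
[521.41645204  84.78894153 300.50116907] [ 0.04  0.27  0.11  1.41 -0.    0.04]
tray 0.74 [ 90. 240.] 0
tray 0.59 [229. 251.] 3947
    [603.5  29.1  14.4] 14.9 ((614.2142333984375, 35.37608337402344), (284.4153747558594, 143.18385314941406), 87.59085845947266)
mat 0.81 [ 90. 242.] 8821
    [426.2  38.1   4.1] 4.2 ((433.1669616699219, 40.177650451660156), (201.7399444580078, 91.45386505126953), 54.56776428222656)
mat 0.19 [ 61. 381.] 45
    [392.3 191.6   4.8] 5.3 ((391.56915283203125, 196.21560668945312), (42.26622009277344, 22.654346466064453), 15.583145141601562)
thermometer 0.8 [110. 245.] 2973
    [444.   41.6  35.5] 35.9 ((446.0500183105469, 44.84717559814453), (140.44863891601562, 31.52523422241211), 65.60001373291016)
target 0.95 [231. 252.] 1009
    [683.4 129.4  82.2] 86.3 ((684.6189575195312, 129.66705322265625), (41.57596969604492, 25.65192413330078), 83.66857147216797)
nose 0.76 [107. 242.] 3042
    [444.2  42.7  35. ] 35.9 ((443.9967041015625, 41.70524978637695), (148.29071044921875, 32.7108268737793), 66.7795181274414)
```

```bash
cat > trayfit.py <<'E'
from h import *
from scipy.optimize import minimize
def fit(p,W):
    C=cloud(p,W);d=[d for d in nets.silhouettes('tray',p) if (d['mask']&(C[...,0]>540)).sum()>2000][0]
    m=cv2.dilate(d['mask'].astype(np.uint8),np.ones((9,9)))>0
    P=C[m&(C[...,2]>10)&(C[...,2]<18)][:,:2]
    # wall model: boxes of wall centre-lines; trimmed distance to model walls
    def walls(cx,cy,a,P):
        c,s=np.cos(a),np.sin(a);q=(P-[cx,cy])@np.array([[c,-s],[s,c]])
        def seg(ax,v,lo,hi):
            o=q[:,1-ax];return np.hypot(q[:,ax]-v,np.maximum(0,np.maximum(lo-o,o-hi)))
        L=[seg(0,57.5,-140,140),seg(0,-57.5,-140,140),seg(1,137.5,-60,60),seg(1,-137.5,-60,60),seg(1,52.5,-60,60),seg(1,-82.5,-60,60),seg(0,12.5,-82.5,52.5)]
        return np.maximum(0,np.min(L,0)-2.5)
    f=lambda v:np.minimum(walls(v[0],v[1],v[2],P),6).mean()
    best=min((minimize(f,[605+dx,44+dy,a],method='Nelder-Mead',options=dict(initial_simplex=[[605+dx,44+dy,a],[609+dx,44+dy,a],[605+dx,48+dy,a],[605+dx,44+dy,a+.03]],maxiter=300)) for dx in(-5,3) for dy in(-5,3) for a in(-.08,0,.08)),key=lambda r:r.fun)
    return best.x,best.fun,len(P)
if __name__=='__main__':
    for n in('wrist','top'):
        p,W=shot(n);print(n,*fit(p,W))
E
python3 trayfit.py
```

```text
wrist [ 6.02947810e+02  3.72460324e+01 -4.11064983e-02] 0.1204611961078505 3801
top [ 6.01160202e+02  3.59457246e+01 -4.14781528e-02] 0.0641080406658273 654
```

View pics/w_tray9.png

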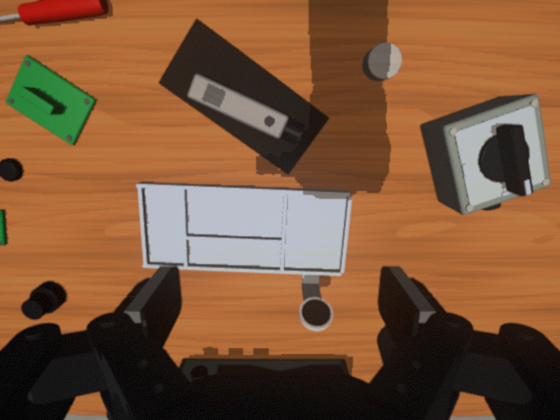

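Call:
play_rows --rows '[{"claw": -1,"x": 0.1,"y": -0.25,"z": 0,"wx": 0,"wy": 0,"wz": 0},{"claw": -1,"x": 0.2,"y": -0.5,"z": 0,"wx": 0,"wy": 0,"wz": 0},{"claw": -1,"x": 0.25,"y": -0.75,"z": 0,"wx": 0,"wy": 0,"wz": 0},{"claw": -1,"x": 0.25,"y": -1,"z": 0,"wx": 0,"wy": 0,"wz": 0},{"claw": -1,"x": 0.25,"y": -1,"z": 0,"wx": 0,"wy": 0,"wz": 0}]'

```text
time: 10.2
position: [459.3, -170.1, 300.9]
orientation: [0.002, 1.0, -0.001, 0.002]
contact_force: [1.3, 0.3, -0.0]
gripper_width: 1.002
finger_force: 0.0
```

Call:
play_rows --rows '[{"claw": -1,"x": 0,"y": -0.3,"z": 0,"wx": 0,"wy": 0,"wz": 0},{"claw": -1,"x": 0,"y": -0.4,"z": 0,"wx": 0,"wy": 0,"wz": 0},{"claw": -1,"x": 0,"y": -0.4,"z": 0,"wx": 0,"wy": 0,"wz": 0},{"claw": -1,"x": 0,"y": -0.4,"z": 0,"wx": 0,"wy": 0,"wz": 0}]'

```text
time: 10.7
position: [459.9, -265.5, 301.0]
orientation: [-0.001, 1.0, 0.0, 0.002]
contact_force: [-0.5, 0.4, 0.1]
gripper_width: 1.002
finger_force: 0.0
```

```bash
cat > parts.py <<'E'
from h import *
from scipy import ndimage
def parts(p,W,show=True):
    C=cloud(p,W);hsv=cv2.cvtColor(p['color'],cv2.COLOR_RGB2HSV)
    g=(hsv[...,0]>42)&(hsv[...,0]<85)&(hsv[...,1]>90)&(hsv[...,2]>35)&(p['z_map']>0)&(C[...,2]<60)
    g=cv2.morphologyEx(g.astype(np.uint8),cv2.MORPH_CLOSE,np.ones((7,7)))
    L,n=ndimage.label(g);out=[]
    for i in range(1,n+1):
        m=(L==i)&(p['z_map']>0)
        if m.sum()<250: continue
        P=C[m];r=P[(P[:,2]>27)&(P[:,2]<45)]
        pl=P[(P[:,2]<20)]
        rr=cv2.minAreaRect(P[:,:2].astype(np.float32));rb=cv2.minAreaRect(r[:,:2].astype(np.float32)) if len(r)>8 else None
        print('blob px',ndimage.center_of_mass(m)[::-1],'n',m.sum(),'plate z',np.median(pl[:,2]).round(1),'rect',np.round(rr[0],1),np.round(rr[1],1),round(rr[2],1))
        if rb: print('    rib z',np.median(r[:,2]).round(1),len(r),np.round(rb[0],1),np.round(rb[1],1),round(rb[2],1))
if __name__=='__main__':
    s=read_state();print(T(s)[:3,3],s['joint_positions'].round(2))
    for n in('wrist','top'):
        p,W=shot(n);print(n);save(p,'pt_%s%d'%(n,int(s['time'])));parts(p,W)
        C=cloud(p,W)
        for q in['cover','strip','bezel','tee']:
            for d in nets.silhouettes(q,p)[:2]: print(q,round(d['score'],2),np.round(d['position']))
E
python3 parts.py
```

```text
[ 459.94119015 -265.52269376  300.97455657] [-0.64  0.28  0.12  1.41  0.   -0.65]
wrist
blob px (np.float64(323.87758148793233), np.float64(147.6571286389649)) n 4019 plate z 8.9 rect [ 432.1 -207.8] [98.1 68.1] 55.9
    rib z 32.7 362 [ 432.  -207.5] [44.2 12. ] 55.7
blob px (np.float64(216.87507730364874), np.float64(154.93815708101423)) n 1617 plate z 9.2 rect [ 436.2 -347.1] [98.5 41. ] 7.6
    rib z 33.0 379 [ 435.8 -347. ] [44.2 12.1] 7.5
blob px (np.float64(206.02505307855625), np.float64(261.5949044585987)) n 2355 plate z 9.5 rect [ 593.1 -366.2] [118.1  54.2] 80.6
    rib z 33.1 318 [ 593.7 -366.5] [44.5 12.7] 81.4
cover 0.92 [147. 320.]
strip 0.57 [147. 323.]
bezel 0.82 [263. 213.]
tee 0.92 [ 25. 153.]
tee 0.9 [157. 215.]
top
blob px (np.float64(416.80958721704394), np.float64(170.19973368841545)) n 751 plate z 7.0 rect [ 591.6 -367.6] [120.5  53.2] 81.0
    rib z 30.4 86 [ 591.5 -365.3] [43.2 11.7] 79.4
blob px (np.float64(354.8927125506073), np.float64(232.34109311740892)) n 988 plate z 7.2 rect [ 429.9 -207.5] [96.5 66.3] 56.0
    rib z 30.7 90 [ 430.8 -207.8] [43.1 12.1] 55.4
blob px (np.float64(409.65734265734267), np.float64(229.41724941724942)) n 429 plate z 7.6 rect [ 435.5 -348.5] [98.5 38.9] 11.0
    rib z 30.9 86 [ 435. -346.] [42.8 11.5] 6.9
cover 0.81 [233. 351.]
strip 0.72 [233. 409.]
strip 0.4 [199. 381.]
bezel 0.82 [168. 411.]
bezel 0.67 [224. 259.]
tee 0.97 [229. 409.]
tee 0.94 [243. 454.]
```

Run:
```python
from h import *
Rt=down(np.radians(187.4))
rel([435.8,-347,100],Rt);rel([435.8,-347,11],Rt)
```

```text
{'x': 0.0997, 'y': -0.3219, 'z': 0.8044, 'wx': -0.0016, 'wy': 0.0071, 'wz': -0.2555}
{'x': 0.1009, 'y': -0.3217, 'z': 1.1604, 'wx': -0.0016, 'wy': 0.0071, 'wz': -0.2555}
```

Call:
play_rows --rows '[{"claw": -1,"x": 0.09,"y": -0.2,"z": 0.2,"wx": 0,"wy": 0.007,"wz": -0.25},{"claw": -1,"x": 0.1,"y": -0.32,"z": 0.4,"wx": 0,"wy": 0.007,"wz": -0.2555},{"claw": -1,"x": 0.1,"y": -0.322,"z": 0.6,"wx": 0,"wy": 0.007,"wz": -0.2555},{"claw": -1,"x": 0.1,"y": -0.322,"z": 0.8,"wx": 0,"wy": 0.007,"wz": -0.2555},{"claw": -1,"x": 0.1,"y": -0.322,"z": 0.8,"wx": 0,"wy": 0.007,"wz": -0.2555},{"claw": -1,"x": 0.1,"y": -0.322,"z": 0.8,"wx": 0,"wy": 0.007,"wz": -0.2555}]'

```text
time: 11.95
position: [436.5, -348.0, 102.8]
orientation: [-0.064, 0.998, -0.001, 0.001]
contact_force: [1.1, -0.2, 0.8]
gripper_width: 0.998
finger_force: 0.0
```

Run:
```python
from h import *
print(T()[:3,3])
Rt=down(np.radians(187.4))
rel([435.8,-347,11],Rt)
p,W=shot('wrist')
from parts import parts
parts(p,W)
```

```text
[ 436.46579553 -347.99117505  102.84382639]
{'x': 0.0026, 'y': 0.0052, 'z': 0.3674, 'wx': -0.0048, 'wy': 0.0024, 'wz': -0.0005}
blob px (np.float64(280.46584522265454), np.float64(217.27064418504108)) n 4626 plate z 9.0 rect [ 436.2 -346.7] [99.  40.5] 6.5
    rib z 33.0 1121 [ 435.7 -346.8] [43.8 12. ] 7.4
blob px (np.float64(460.38149967559553), np.float64(227.42765779961073)) n 10789 plate z 8.8 rect [ 433.6 -206. ] [104.5  68.5] 55.9
    rib z 32.7 1088 [ 432.3 -207.4] [45.2 12.4] 56.2
blob px (np.float64(210.42927794263105), np.float64(359.46439169139467)) n 2022 plate z 9.0 rect [ 582.8 -372.4] [103.9  39. ] 82.4
```

Call:
play_rows --rows '[{"claw": -1,"x": 0.0026,"y": 0.0052,"z": 0.15,"wx": -0.005,"wy": 0.002,"wz": 0},{"claw": -1,"x": 0.0026,"y": 0.0052,"z": 0.28,"wx": -0.005,"wy": 0.002,"wz": 0},{"claw": -1,"x": 0.0026,"y": 0.0052,"z": 0.34,"wx": -0.005,"wy": 0.002,"wz": 0},{"claw": -1,"x": 0.0026,"y": 0.0052,"z": 0.365,"wx": -0.005,"wy": 0.002,"wz": 0},{"claw": -1,"x": 0.0026,"y": 0.0052,"z": 0.365,"wx": -0.005,"wy": 0.002,"wz": 0},{"claw": 1,"x": 0.0026,"y": 0.0052,"z": 0.365,"wx": -0.005,"wy": 0.002,"wz": 0},{"claw": 1,"x": 0.0026,"y": 0.0052,"z": 0.365,"wx": -0.005,"wy": 0.002,"wz": 0},{"claw": 1,"x": 0.0026,"y": 0.0052,"z": 0.365,"wx": -0.005,"wy": 0.002,"wz": 0},{"claw": 1,"x": 0.0026,"y": 0.0052,"z": 0.365,"wx": -0.005,"wy": 0.002,"wz": 0},{"claw": 1,"x": 0.0026,"y": 0.0052,"z": 0.365,"wx": -0.005,"wy": 0.002,"wz": 0},{"claw": 1,"x": 0.0026,"y": 0.0052,"z": 0.365,"wx": -0.005,"wy": 0.002,"wz": 0}]' --squeeze 60

```text
time: 13.38
position: [435.0, -346.4, 10.1]
orientation: [-0.064, 0.998, 0.001, -0.0]
contact_force: [-0.9, 0.2, 3.1]
gripper_width: 0.127
finger_force: 59.9
```

Call:
play_rows --rows '[{"claw": 1,"x": 0,"y": 0,"z": -0.1,"wx": 0,"wy": 0,"wz": 0},{"claw": 1,"x": 0,"y": 0,"z": -0.3,"wx": 0,"wy": 0,"wz": 0},{"claw": 1,"x": 0,"y": 0,"z": -0.4,"wx": 0,"wy": 0,"wz": 0},{"claw": 1,"x": 0,"y": 0,"z": -0.4,"wx": 0,"wy": 0,"wz": 0},{"claw": 1,"x": 0,"y": 0,"z": -0.4,"wx": 0,"wy": 0,"wz": 0}]'

```text
time: 14.0
position: [434.2, -345.6, 108.4]
orientation: [-0.064, 0.998, 0.002, -0.001]
contact_force: [0.1, 0.7, -0.9]
gripper_width: 0.126
finger_force: 59.4
```

```bash
cat > slots.py <<'E'
from h import *
TR=(602.5,36.9,-0.041)
SL=dict(cover=(0,95),bezel=(-22.5,-15),tee=(0,-110))
def slot(n):
    a=TR[2];x,y=SL[n];return np.array([TR[0]+x*np.cos(a)-y*np.sin(a),TR[1]+x*np.sin(a)+y*np.cos(a)])
if __name__=='__main__':
    print({n:slot(n).round(1) for n in SL})
E
python3 - <<'E'
from slots import *
p=slot('tee');print(T()[:3,3],p)
rel([*p,112],down(np.pi+TR[2]))
E
```

```text
[ 434.18925948 -345.56232048  108.3685933 ] [597.99126345 -73.00755795]
{'x': -0.7897, 'y': 0.9971, 'z': -0.013, 'wx': 0.0066, 'wy': -0.0055, 'wz': 0.3395}
```

Call:
play_rows --rows '[{"claw": 1,"x": -0.15,"y": 0.2,"z": -0.013,"wx": 0.006,"wy": -0.005,"wz": 0.07},{"claw": 1,"x": -0.31,"y": 0.4,"z": -0.013,"wx": 0.006,"wy": -0.005,"wz": 0.14},{"claw": 1,"x": -0.47,"y": 0.6,"z": -0.013,"wx": 0.006,"wy": -0.005,"wz": 0.21},{"claw": 1,"x": -0.63,"y": 0.8,"z": -0.013,"wx": 0.006,"wy": -0.005,"wz": 0.28},{"claw": 1,"x": -0.79,"y": 0.997,"z": -0.013,"wx": 0.006,"wy": -0.005,"wz": 0.34},{"claw": 1,"x": -0.79,"y": 0.997,"z": -0.013,"wx": 0.006,"wy": -0.005,"wz": 0.34},{"claw": 1,"x": -0.79,"y": 0.997,"z": -0.013,"wx": 0.006,"wy": -0.005,"wz": 0.34},{"claw": 1,"x": -0.79,"y": 0.997,"z": -0.013,"wx": 0.006,"wy": -0.005,"wz": 0.34}]'

```text
time: 15.0
position: [597.5, -74.9, 112.3]
orientation: [0.021, 1.0, -0.001, -0.0]
contact_force: [-0.3, 0.3, -0.7]
gripper_width: 0.123
finger_force: 59.4
```

Run:
```python
from slots import *
p=slot('tee');s=read_state();print(T(s)[:3,3],p,s['finger_force'])
rel([*p,40],down(np.pi+TR[2]));rel([*p,15.5],down(np.pi+TR[2]))
q,W=shot('wrist');save(q,'tee_h');C=cloud(q,W)
from parts import parts
parts(q,W)
# tee slot wall profile in tray frame
a=TR[2];L=(C[...,:2]-TR[:2])@np.array([[np.cos(a),-np.sin(a)],[np.sin(a),np.cos(a)]])
m=(np.abs(C[...,2]-14)<3.5)&(np.abs(L[...,0])<45)&(L[...,1]<30)&(L[...,1]>-150)
h,e=np.histogram(L[...,1][m],bins=np.arange(-150,32,2));print([(int(x),int(n)) for x,n in zip(e,h) if n>20])
```

```text
[597.49497845 -74.85073251 112.25054846] [597.99126345 -73.00755795] 59.40311014652252
{'x': -0.0019, 'y': 0.0078, 'z': 0.289, 'wx': -0.0024, 'wy': -0.0017, 'wz': -0.0038}
{'x': -0.002, 'y': 0.0079, 'z': 0.387, 'wx': -0.0024, 'wy': -0.0017, 'wz': -0.0038}
blob px (np.float64(88.32210438760657), np.float64(21.688500727802037)) n 4809 plate z 9.2 rect [ 464.8 -208.1] [99.4 41.9] 85.5
[(-142, 120), (-140, 296), (-138, 304), (-136, 93), (-84, 336), (-82, 299), (-80, 195), (-78, 24), (-76, 22), (-72, 23), (-70, 22), (-66, 22), (-64, 21), (-62, 22), (-58, 21), (-56, 23), (-54, 21), (-52, 21), (-48, 21), (-46, 22), (-44, 22), (-42, 23), (-40, 21), (-38, 21), (-36, 22), (-32, 23), (-30, 23), (-26, 26), (-20, 22), (-18, 22), (-14, 25), (-10, 21), (-8, 21), (-4, 22), (-2, 23), (0, 21), (2, 21), (6, 22), (8, 24), (10, 21), (16, 21), (18, 24), (20, 22), (22, 21), (24, 21)]
```

Call:
play_rows --rows '[{"claw": 1,"x": -0.002,"y": 0.0078,"z": 0.15,"wx": -0.0024,"wy": -0.0017,"wz": -0.004},{"claw": 1,"x": -0.002,"y": 0.0078,"z": 0.29,"wx": -0.0024,"wy": -0.0017,"wz": -0.004},{"claw": 1,"x": -0.002,"y": 0.0078,"z": 0.34,"wx": -0.0024,"wy": -0.0017,"wz": -0.004},{"claw": 1,"x": -0.002,"y": 0.0078,"z": 0.37,"wx": -0.0024,"wy": -0.0017,"wz": -0.004},{"claw": 1,"x": -0.002,"y": 0.0078,"z": 0.385,"wx": -0.0024,"wy": -0.0017,"wz": -0.004},{"claw": 1,"x": -0.002,"y": 0.0078,"z": 0.385,"wx": -0.0024,"wy": -0.0017,"wz": -0.004},{"claw": 1,"x": -0.002,"y": 0.0078,"z": 0.385,"wx": -0.0024,"wy": -0.0017,"wz": -0.004}]'

```text
time: 15.92
position: [600.2, -72.1, 17.9]
orientation: [0.02, 1.0, -0.0, 0.002]
contact_force: [-0.1, -0.1, -0.3]
gripper_width: 0.124
finger_force: 59.4
```

Run:
```python
from slots import *
p=slot('tee');s=read_state();print(T(s)[:3,3],p,s['finger_force'],s['contact_force'])
```

```text
[600.22627875 -72.07371102  17.86099546] [597.99126345 -73.00755795] 59.41456139087677 [-0.05333598 -0.0986351  -0.33966589]
```

Call:
play_rows --rows '[{"claw": 1,"x": 0.006,"y": -0.003,"z": 0.006,"wx": 0,"wy": 0,"wz": 0},{"claw": 1,"x": 0.006,"y": -0.003,"z": 0.012,"wx": 0,"wy": 0,"wz": 0},{"claw": 1,"x": 0.006,"y": -0.003,"z": 0.012,"wx": 0,"wy": 0,"wz": 0}]'

```text
time: 16.3
position: [598.0, -72.6, 14.2]
orientation: [0.02, 1.0, -0.0, 0.001]
contact_force: [-0.2, -0.1, 1.5]
gripper_width: 0.125
finger_force: 59.8
```

Call:
play_rows --rows '[{"claw": -1,"x": 0,"y": 0,"z": 0,"wx": 0,"wy": 0,"wz": 0},{"claw": -1,"x": 0,"y": 0,"z": 0,"wx": 0,"wy": 0,"wz": 0},{"claw": -1,"x": 0,"y": 0,"z": 0,"wx": 0,"wy": 0,"wz": 0},{"claw": -1,"x": 0,"y": 0,"z": -0.02,"wx": 0,"wy": 0,"wz": 0},{"claw": -1,"x": 0,"y": 0,"z": -0.2,"wx": 0,"wy": 0,"wz": 0},{"claw": -1,"x": 0.1,"y": -0.1,"z": -0.4,"wx": 0,"wy": 0,"wz": -0.3},{"claw": -1,"x": 0.3,"y": -0.25,"z": -0.6,"wx": 0,"wy": 0,"wz": -0.6},{"claw": -1,"x": 0.5,"y": -0.35,"z": -0.7,"wx": 0,"wy": 0,"wz": -0.8},{"claw": -1,"x": 0.5,"y": -0.35,"z": -0.7,"wx": 0,"wy": 0,"wz": -0.8},{"claw": -1,"x": 0.5,"y": -0.35,"z": -0.7,"wx": 0,"wy": 0,"wz": -0.8}]'

```text
time: 17.55
position: [469.5, -155.5, 189.4]
orientation: [-0.178, 0.984, -0.001, 0.002]
contact_force: [0.2, 1.1, -0.5]
gripper_width: 0.997
finger_force: 0.0
```

Run:
```python
from slots import *
from parts import parts
p,W=shot('wrist');print(T().round(3)[:3,3]);save(p,'w_c');parts(p,W)
p,W=shot('top');save(p,'top_c');parts(p,W)
```

```text
[ 469.791 -155.02   188.495]
blob px (np.float64(241.68205128205128), np.float64(131.2948060486522)) n 7605 plate z 9.1 rect [ 432.3 -206.9] [98.8 68.4] 55.9
    rib z 32.9 718 [ 432.2 -207.2] [43.6 12.3] 55.9
blob px (np.float64(46.87763620386643), np.float64(224.19200351493848)) n 4552 plate z 9.5 rect [ 594.9 -368.8] [125.   60.4] 81.5
    rib z 33.1 644 [ 593.4 -365.8] [44.7 13.3] 82.0
blob px (np.float64(306.74600721277693), np.float64(325.37351880473983)) n 1941 plate z 13.0 rect [601.1 -74. ] [ 40.3 104.3] 89.0
    rib z 36.6 503 [598.4 -72.9] [12.6 44.5] 89.6
blob px (np.float64(302.34501347708897), np.float64(163.98382749326146)) n 371 plate z 10.8 rect [597.6 -75. ] [98.  36.3] 0.6
    rib z 34.9 85 [596.2 -73.6] [43.6 10.4] 0.6
```

Run:
```python
from h import *
Rt=down(np.radians(235.8))
rel([432.2,-207.2,80],Rt)
```

```text
{'x': 0.2161, 'y': -0.1432, 'z': 0.4315, 'wx': -0.0017, 'wy': 0.004, 'wz': -1.2259}
```

Call:
play_rows --rows '[{"claw": -1,"x": 0.2161,"y": -0.1432,"z": 0.15,"wx": 0,"wy": 0.004,"wz": -0.4},{"claw": -1,"x": 0.2161,"y": -0.1432,"z": 0.3,"wx": 0,"wy": 0.004,"wz": -0.7},{"claw": -1,"x": 0.2161,"y": -0.1432,"z": 0.43,"wx": 0,"wy": 0.004,"wz": -1},{"claw": -1,"x": 0.2161,"y": -0.1432,"z": 0.43,"wx": 0,"wy": 0.004,"wz": -1},{"claw": -1,"x": 0.2161,"y": -0.1432,"z": 0.43,"wx": 0,"wy": 0.004,"wz": -1}]'

```text
time: 18.27
position: [432.6, -207.5, 81.5]
orientation: [-0.417, 0.909, -0.001, 0.0]
contact_force: [-0.7, 0.1, 1.0]
gripper_width: 0.999
finger_force: 0.0
```

Run:
```python
from h import *
Rt=down(np.radians(235.8))
rel([432.2,-207.2,60],Rt)
```

```text
{'x': 0.0001, 'y': 0.002, 'z': 0.086, 'wx': -0.0027, 'wy': -0.0009, 'wz': -0.228}
```

Call:
play_rows --rows '[{"claw": -1,"x": 0,"y": 0.002,"z": 0,"wx": -0.003,"wy": -0.001,"wz": -0.228},{"claw": -1,"x": 0,"y": 0.002,"z": 0.12,"wx": -0.003,"wy": -0.001,"wz": -0.228},{"claw": -1,"x": 0,"y": 0.002,"z": 0.22,"wx": -0.003,"wy": -0.001,"wz": -0.228},{"claw": -1,"x": 0,"y": 0.002,"z": 0.26,"wx": -0.003,"wy": -0.001,"wz": -0.228},{"claw": -1,"x": 0,"y": 0.002,"z": 0.28,"wx": -0.003,"wy": -0.001,"wz": -0.228},{"claw": -1,"x": 0,"y": 0.002,"z": 0.28,"wx": -0.003,"wy": -0.001,"wz": -0.228},{"claw": 1,"x": 0,"y": 0.002,"z": 0.28,"wx": -0.003,"wy": -0.001,"wz": -0.228},{"claw": 1,"x": 0,"y": 0.002,"z": 0.28,"wx": -0.003,"wy": -0.001,"wz": -0.228},{"claw": 1,"x": 0,"y": 0.002,"z": 0.28,"wx": -0.003,"wy": -0.001,"wz": -0.228},{"claw": 1,"x": 0,"y": 0.002,"z": 0.28,"wx": -0.003,"wy": -0.001,"wz": -0.228},{"claw": 1,"x": 0,"y": 0.002,"z": 0.28,"wx": -0.003,"wy": -0.001,"wz": -0.228},{"claw": 1,"x": 0,"y": 0.002,"z": 0.28,"wx": -0.003,"wy": -0.001,"wz": -0.228}]' --squeeze 60

```text
time: 19.77
position: [431.5, -207.7, 11.4]
orientation: [-0.468, 0.884, -0.0, 0.0]
contact_force: [-0.6, -0.6, 3.6]
gripper_width: 0.125
finger_force: 59.8
```

Call:
play_rows --rows '[{"claw": 1,"x": 0,"y": 0,"z": -0.1,"wx": 0,"wy": 0,"wz": 0},{"claw": 1,"x": 0,"y": 0,"z": -0.25,"wx": 0,"wy": 0,"wz": 0.1},{"claw": 1,"x": 0,"y": 0,"z": -0.5,"wx": 0,"wy": 0,"wz": 0.4},{"claw": 1,"x": 0,"y": 0,"z": -0.6,"wx": 0,"wy": 0,"wz": 0.7},{"claw": 1,"x": 0,"y": 0,"z": -0.6,"wx": 0,"wy": 0,"wz": 1},{"claw": 1,"x": 0,"y": 0,"z": -0.6,"wx": 0,"wy": 0,"wz": 1}]'

```text
time: 20.52
position: [431.1, -207.3, 161.0]
orientation: [-0.236, 0.972, 0.0, -0.0]
contact_force: [-0.7, -0.7, -1.8]
gripper_width: 0.125
finger_force: 59.2
```

Run:
```python
from slots import *
p=slot('cover');print(T()[:3,3],p)
rel([510,-30,160],down(np.pi+TR[2]))
```

```text
[ 431.05662759 -207.33475002  160.98489153] [606.39390884 131.82016368]
{'x': -0.606, 'y': 0.4855, 'z': 0.0039, 'wx': 0.0008, 'wy': -0.0011, 'wz': 1.0351}
```

Call:
play_rows --rows '[{"claw": 1,"x": -0.15,"y": 0.12,"z": 0,"wx": 0,"wy": 0,"wz": 0.25},{"claw": 1,"x": -0.3,"y": 0.24,"z": 0,"wx": 0,"wy": 0,"wz": 0.5},{"claw": 1,"x": -0.45,"y": 0.37,"z": 0,"wx": 0,"wy": 0,"wz": 0.75},{"claw": 1,"x": -0.6,"y": 0.486,"z": 0,"wx": 0,"wy": 0,"wz": 1},{"claw": 1,"x": -0.6,"y": 0.486,"z": 0,"wx": 0,"wy": 0,"wz": 1},{"claw": 1,"x": -0.6,"y": 0.486,"z": 0,"wx": 0,"wy": 0,"wz": 1}]'

```text
time: 21.28
position: [508.3, -31.0, 160.2]
orientation: [0.011, 1.0, -0.0, -0.001]
contact_force: [0.1, 0.1, -1.4]
gripper_width: 0.123
finger_force: 59.2
```

Run:
```python
from slots import *
p=slot('cover');print(T()[:3,3],p)
rel([*p,110],down(np.pi+TR[2]))
```

```text
[508.25518011 -30.98534272 160.23845697] [606.39390884 131.82016368]
{'x': -0.3781, 'y': 0.66, 'z': 0.1999, 'wx': -0.0005, 'wy': -0.005, 'wz': 0.0364}
```

Call:
play_rows --rows '[{"claw": 1,"x": -0.1,"y": 0.17,"z": 0,"wx": 0,"wy": -0.005,"wz": 0.036},{"claw": 1,"x": -0.2,"y": 0.35,"z": 0,"wx": 0,"wy": -0.005,"wz": 0.036},{"claw": 1,"x": -0.3,"y": 0.52,"z": 0.05,"wx": 0,"wy": -0.005,"wz": 0.036},{"claw": 1,"x": -0.378,"y": 0.66,"z": 0.15,"wx": 0,"wy": -0.005,"wz": 0.036},{"claw": 1,"x": -0.378,"y": 0.66,"z": 0.3,"wx": 0,"wy": -0.005,"wz": 0.036},{"claw": 1,"x": -0.378,"y": 0.66,"z": 0.44,"wx": 0,"wy": -0.005,"wz": 0.036},{"claw": 1,"x": -0.378,"y": 0.66,"z": 0.44,"wx": 0,"wy": -0.005,"wz": 0.036},{"claw": 1,"x": -0.378,"y": 0.66,"z": 0.44,"wx": 0,"wy": -0.005,"wz": 0.036}]'

```text
time: 22.28
position: [608.3, 130.7, 52.2]
orientation: [0.022, 1.0, 0.0, 0.002]
contact_force: [0.3, -1.2, -0.8]
gripper_width: 0.126
finger_force: 59.2
```

Run:
```python
from slots import *
p=slot('cover');s=read_state();print(T(s)[:3,3],p,s['finger_force'],s['contact_force'])
rel([*p,15],down(np.pi+TR[2]))
```

```text
[608.33318815 130.6617864   52.1912376 ] [606.39390884 131.82016368] 59.217544198036194 [ 0.26487462 -1.22006349 -0.83493349]
{'x': 0.0084, 'y': 0.0043, 'z': 0.1487, 'wx': 0.0002, 'wy': 0.0061, 'wz': -0.0064}
```

Call:
play_rows --rows '[{"claw": 1,"x": 0.0084,"y": 0.0043,"z": 0,"wx": 0,"wy": 0.006,"wz": -0.006},{"claw": 1,"x": 0.0084,"y": 0.0043,"z": 0.08,"wx": 0,"wy": 0.006,"wz": -0.006},{"claw": 1,"x": 0.0084,"y": 0.0043,"z": 0.12,"wx": 0,"wy": 0.006,"wz": -0.006},{"claw": 1,"x": 0.0084,"y": 0.0043,"z": 0.142,"wx": 0,"wy": 0.006,"wz": -0.006},{"claw": 1,"x": 0.0084,"y": 0.0043,"z": 0.142,"wx": 0,"wy": 0.006,"wz": -0.006},{"claw": 1,"x": 0.0084,"y": 0.0043,"z": 0.142,"wx": 0,"wy": 0.006,"wz": -0.006}]'

```text
time: 23.02
position: [606.1, 132.9, 16.0]
orientation: [0.02, 1.0, 0.0, -0.0]
contact_force: [0.1, -0.0, -0.5]
gripper_width: 0.125
finger_force: 59.4
```

Call:
play_rows --rows '[{"claw": 1,"x": 0,"y": 0,"z": 0.005,"wx": 0,"wy": 0,"wz": 0},{"claw": 1,"x": 0,"y": 0,"z": 0.005,"wx": 0,"wy": 0,"wz": 0},{"claw": -1,"x": 0,"y": 0,"z": 0.005,"wx": 0,"wy": 0,"wz": 0},{"claw": -1,"x": 0,"y": 0,"z": 0.005,"wx": 0,"wy": 0,"wz": 0},{"claw": -1,"x": 0,"y": 0,"z": 0.005,"wx": 0,"wy": 0,"wz": 0},{"claw": -1,"x": 0,"y": 0,"z": -0.02,"wx": 0,"wy": 0,"wz": 0},{"claw": -1,"x": 0,"y": 0,"z": -0.2,"wx": 0,"wy": 0,"wz": 0},{"claw": -1,"x": 0,"y": 0,"z": -0.4,"wx": 0,"wy": 0,"wz": 0},{"claw": -1,"x": 0.1,"y": -0.2,"z": -0.65,"wx": 0,"wy": 0,"wz": 0.2},{"claw": -1,"x": 0.2,"y": -0.4,"z": -0.8,"wx": 0,"wy": 0,"wz": 0.4},{"claw": -1,"x": 0.3,"y": -0.6,"z": -0.8,"wx": 0,"wy": 0,"wz": 0.6},{"claw": -1,"x": 0.3,"y": -0.8,"z": -0.8,"wx": 0,"wy": 0,"wz": 0.6}]'

```text
time: 24.52
position: [522.5, -63.6, 217.8]
orientation: [0.169, 0.986, -0.0, 0.001]
contact_force: [0.8, -0.7, -0.4]
gripper_width: 0.999
finger_force: 0.0
```

Run:
```python
from h import *
from parts import parts
p,W=shot('wrist');save(p,'w_d');parts(p,W);print(T()[:3,3]);
rel([560,-290,220],down(np.radians(81.4)))
p,W=shot('top');parts(p,W)
```

```text
blob px (np.float64(471.49310813434283), np.float64(194.59153562415065)) n 5151 plate z 12.7 rect [606.3 129.9] [65.4 99.9] 88.0
    rib z 36.3 673 [606.7 132.7] [13.5 44.3] 88.0
blob px (np.float64(296.7607033639144), np.float64(255.86544342507645)) n 1308 plate z 13.1 rect [600.5 -73.9] [ 32.7 101. ] 85.9
    rib z 37.1 342 [600.6 -66.3] [11.8 43.9] 84.3
blob px (np.float64(60.45937813440321), np.float64(311.1003009027081)) n 1994 plate z 9.8 rect [ 589.2 -372.5] [123.5  49. ] 80.7
    rib z 33.0 191 [ 595.1 -353.3] [20.8 12.3] 82.3
[521.92732913 -71.47708963 217.61036172]
{'x': -0.4405, 'y': -0.7703, 'z': -0.0032, 'wx': -0.006, 'wy': 0.0144, 'wz': 2.7478}
blob px (np.float64(222.35397316821465), np.float64(162.4076367389061)) n 969 plate z 11.0 rect [604.8 132.7] [67.2 97.6] 87.3
    rib z 34.6 91 [604.1 133.8] [12.3 43.3] 87.7
blob px (np.float64(417.52756892230576), np.float64(170.70676691729324)) n 798 plate z 7.1 rect [ 591.6 -365.3] [118.5  54. ] 81.5
    rib z 31.0 84 [ 591.8 -365.7] [42.7 12.7] 79.6
```

Call:
play_rows --rows '[{"claw": -1,"x": -0.11,"y": -0.2,"z": 0,"wx": 0,"wy": 0.01,"wz": 0.3},{"claw": -1,"x": -0.22,"y": -0.4,"z": 0,"wx": 0,"wy": 0.01,"wz": 0.6},{"claw": -1,"x": -0.33,"y": -0.6,"z": 0,"wx": 0,"wy": 0.01,"wz": 0.9},{"claw": -1,"x": -0.44,"y": -0.77,"z": 0,"wx": 0,"wy": 0.01,"wz": 1},{"claw": -1,"x": -0.44,"y": -0.77,"z": 0,"wx": 0,"wy": 0.01,"wz": 1}]'

```text
time: 25.25
position: [563.1, -283.8, 214.7]
orientation: [0.41, 0.912, 0.0, -0.003]
contact_force: [0.2, 0.0, -0.8]
gripper_width: 1.0
finger_force: 0.0
```

Call:
play_rows --rows '[{"claw": -1,"x": 0,"y": 0,"z": 0,"wx": 0,"wy": 0,"wz": 0.33},{"claw": -1,"x": 0,"y": 0,"z": 0,"wx": 0,"wy": 0,"wz": 0.66},{"claw": -1,"x": 0,"y": 0,"z": 0,"wx": 0,"wy": 0,"wz": 0.9},{"claw": -1,"x": 0,"y": 0,"z": 0,"wx": 0,"wy": 0,"wz": 0.9},{"claw": -1,"x": 0,"y": 0,"z": 0,"wx": 0,"wy": 0,"wz": 0.9}]'

```text
time: 25.88
position: [562.7, -279.8, 215.7]
orientation: [0.6, 0.8, -0.0, -0.003]
contact_force: [0.7, -0.4, -0.4]
gripper_width: 1.002
finger_force: 0.0
```

Run:
```python
from h import *
from parts import parts
print(T()[:3,3],read_state()['joint_positions'].round(2));p,W=shot('wrist');save(p,'w_e');parts(p,W)
rel([593.3,-366,80],down(np.radians(81.4)))
```

```text
[ 562.71097214 -279.84920736  215.67265254] [-0.56  0.5   0.23  1.31 -0.    0.73]
blob px (np.float64(414.92652329749103), np.float64(8.901433691756273)) n 558 plate z 12.8 rect [636.8 -84.6] [33.2 20.1] 17.3
blob px (np.float64(284.1771217712177), np.float64(264.3624143384291)) n 3794 plate z 9.5 rect [ 593.8 -365.3] [118.2  53.7] 80.7
    rib z 33.3 467 [ 594. -366.] [44.5 12.5] 81.6
{'x': -0.3666, 'y': 0.0238, 'z': 0.5408, 'wx': -0.0095, 'wy': -0.0068, 'wz': 0.8655}
```

Call:
play_rows --rows '[{"claw": -1,"x": -0.18,"y": 0.012,"z": 0.15,"wx": -0.009,"wy": -0.007,"wz": 0.3},{"claw": -1,"x": -0.3666,"y": 0.024,"z": 0.3,"wx": -0.009,"wy": -0.007,"wz": 0.6},{"claw": -1,"x": -0.3666,"y": 0.024,"z": 0.45,"wx": -0.009,"wy": -0.007,"wz": 0.8655},{"claw": -1,"x": -0.3666,"y": 0.024,"z": 0.54,"wx": -0.009,"wy": -0.007,"wz": 0.8655},{"claw": -1,"x": -0.3666,"y": 0.024,"z": 0.54,"wx": -0.009,"wy": -0.007,"wz": 0.8655},{"claw": -1,"x": -0.3666,"y": 0.024,"z": 0.54,"wx": -0.009,"wy": -0.007,"wz": 0.8655}]'

```text
time: 26.68
position: [593.7, -367.0, 81.4]
orientation: [0.759, 0.652, 0.0, 0.001]
contact_force: [0.0, 0.2, 1.0]
gripper_width: 1.001
finger_force: 0.0
```

Run:
```python
from h import *
print(T()[:3,3]);rel([593.8,-366,12],down(np.radians(81.6)))
```

```text
[ 593.72696989 -367.00532909   81.44637119]
{'x': 0.0043, 'y': -0.0007, 'z': 0.2778, 'wx': 0.0026, 'wy': 0.0022, 'wz': -0.0099}
```

Call:
play_rows --rows '[{"claw": -1,"x": 0.004,"y": -0.001,"z": 0.1,"wx": 0.003,"wy": 0.002,"wz": -0.01},{"claw": -1,"x": 0.004,"y": -0.001,"z": 0.2,"wx": 0.003,"wy": 0.002,"wz": -0.01},{"claw": -1,"x": 0.004,"y": -0.001,"z": 0.25,"wx": 0.003,"wy": 0.002,"wz": -0.01},{"claw": -1,"x": 0.004,"y": -0.001,"z": 0.278,"wx": 0.003,"wy": 0.002,"wz": -0.01},{"claw": -1,"x": 0.004,"y": -0.001,"z": 0.278,"wx": 0.003,"wy": 0.002,"wz": -0.01},{"claw": 1,"x": 0.004,"y": -0.001,"z": 0.278,"wx": 0.003,"wy": 0.002,"wz": -0.01},{"claw": 1,"x": 0.004,"y": -0.001,"z": 0.278,"wx": 0.003,"wy": 0.002,"wz": -0.01},{"claw": 1,"x": 0.004,"y": -0.001,"z": 0.278,"wx": 0.003,"wy": 0.002,"wz": -0.01},{"claw": 1,"x": 0.004,"y": -0.001,"z": 0.278,"wx": 0.003,"wy": 0.002,"wz": -0.01},{"claw": 1,"x": 0.004,"y": -0.001,"z": 0.278,"wx": 0.003,"wy": 0.002,"wz": -0.01},{"claw": 1,"x": 0.004,"y": -0.001,"z": 0.278,"wx": 0.003,"wy": 0.002,"wz": -0.01}]' --squeeze 60

```text
time: 28.05
position: [593.2, -366.0, 11.0]
orientation: [0.757, 0.653, -0.0, -0.001]
contact_force: [-0.6, -0.3, 2.0]
gripper_width: 0.122
finger_force: 61.2
```

Call:
play_rows --rows '[{"claw": 1,"x": 0,"y": 0,"z": -0.1,"wx": 0,"wy": 0,"wz": 0},{"claw": 1,"x": 0,"y": 0,"z": -0.25,"wx": 0,"wy": 0,"wz": 0},{"claw": 1,"x": 0.1,"y": 0,"z": -0.4,"wx": 0,"wy": 0,"wz": 0},{"claw": 1,"x": 0.3,"y": 0,"z": -0.5,"wx": 0,"wy": 0,"wz": 0},{"claw": 1,"x": 0.5,"y": 0,"z": -0.5,"wx": 0,"wy": 0,"wz": 0},{"claw": 1,"x": 0.7,"y": 0,"z": -0.5,"wx": 0,"wy": 0,"wz": 0},{"claw": 1,"x": 0.7,"y": 0,"z": -0.5,"wx": 0,"wy": 0,"wz": 0},{"claw": 1,"x": 0.7,"y": 0,"z": -0.5,"wx": 0,"wy": 0,"wz": 0}]'

```text
time: 29.05
position: [618.6, -192.9, 135.3]
orientation: [0.757, 0.653, -0.001, -0.001]
contact_force: [0.4, 0.2, -0.5]
gripper_width: 0.123
finger_force: 60.7
```

Run:
```python
from slots import *
p=slot('bezel');print(T()[:3,3],p)
rel([*p,110],down(np.pi/2+TR[2]))
```

```text
[ 618.57377255 -192.92294997  135.33148191] [579.40408089  22.8348473 ]
{'x': 0.8308, 'y': -0.2811, 'z': 0.1022, 'wx': -0.0049, 'wy': -0.0007, 'wz': -0.2119}
```

Call:
play_rows --rows '[{"claw": 1,"x": 0.2,"y": -0.07,"z": 0,"wx": -0.005,"wy": 0,"wz": -0.05},{"claw": 1,"x": 0.4,"y": -0.14,"z": 0,"wx": -0.005,"wy": 0,"wz": -0.1},{"claw": 1,"x": 0.6,"y": -0.21,"z": 0.05,"wx": -0.005,"wy": 0,"wz": -0.16},{"claw": 1,"x": 0.8308,"y": -0.281,"z": 0.1,"wx": -0.005,"wy": 0,"wz": -0.212},{"claw": 1,"x": 0.8308,"y": -0.281,"z": 0.1,"wx": -0.005,"wy": 0,"wz": -0.212},{"claw": 1,"x": 0.8308,"y": -0.281,"z": 0.25,"wx": -0.005,"wy": 0,"wz": -0.212},{"claw": 1,"x": 0.8308,"y": -0.281,"z": 0.36,"wx": -0.005,"wy": 0,"wz": -0.212},{"claw": 1,"x": 0.8308,"y": -0.281,"z": 0.36,"wx": -0.005,"wy": 0,"wz": -0.212},{"claw": 1,"x": 0.8308,"y": -0.281,"z": 0.36,"wx": -0.005,"wy": 0,"wz": -0.212}]'

```text
time: 30.18
position: [580.8, 21.7, 47.0]
orientation: [0.722, 0.692, 0.001, 0.001]
contact_force: [-0.3, -0.3, -1.2]
gripper_width: 0.13
finger_force: 60.7
```

Run:
```python
from slots import *
p=slot('bezel');s=read_state();print(T(s)[:3,3],p,s['finger_force'],s['contact_force'])
rel([*p,15],down(np.pi/2+TR[2]))
```

```text
[580.77890497  21.70900835  46.97622236] [579.40408089  22.8348473 ] 60.69720268249512 [-0.26597278 -0.33490663 -1.18895076]
{'x': 0.0042, 'y': -0.006, 'z': 0.1279, 'wx': 0.0046, 'wy': -0.0008, 'wz': -0.0041}
```

Call:
play_rows --rows '[{"claw": 1,"x": 0.0042,"y": -0.006,"z": 0.04,"wx": 0.0046,"wy": -0.001,"wz": -0.004},{"claw": 1,"x": 0.0042,"y": -0.006,"z": 0.08,"wx": 0.0046,"wy": -0.001,"wz": -0.004},{"claw": 1,"x": 0.0042,"y": -0.006,"z": 0.115,"wx": 0.0046,"wy": -0.001,"wz": -0.004},{"claw": 1,"x": 0.0042,"y": -0.006,"z": 0.126,"wx": 0.0046,"wy": -0.001,"wz": -0.004},{"claw": 1,"x": 0.0042,"y": -0.006,"z": 0.126,"wx": 0.0046,"wy": -0.001,"wz": -0.004},{"claw": 1,"x": 0.0042,"y": -0.006,"z": 0.126,"wx": 0.0046,"wy": -0.001,"wz": -0.004}]'

```text
time: 30.92
position: [577.6, 24.3, 14.9]
orientation: [0.721, 0.693, -0.001, -0.001]
contact_force: [-4.4, 0.4, 6.8]
gripper_width: 0.125
finger_force: 61.7
```

Call:
play_rows --rows '[{"claw": -1,"x": 0,"y": 0,"z": 0,"wx": 0,"wy": 0,"wz": 0},{"claw": -1,"x": 0,"y": 0,"z": 0,"wx": 0,"wy": 0,"wz": 0},{"claw": -1,"x": 0,"y": 0,"z": 0,"wx": 0,"wy": 0,"wz": 0},{"claw": -1,"x": 0,"y": 0,"z": -0.03,"wx": 0,"wy": 0,"wz": 0},{"claw": -1,"x": 0,"y": 0,"z": -0.2,"wx": 0,"wy": 0,"wz": 0},{"claw": -1,"x": -0.1,"y": 0.1,"z": -0.45,"wx": 0,"wy": 0,"wz": 0},{"claw": -1,"x": -0.2,"y": 0.2,"z": -0.7,"wx": 0,"wy": 0,"wz": 0},{"claw": -1,"x": -0.2,"y": 0.3,"z": -0.8,"wx": 0,"wy": 0,"wz": 0},{"claw": -1,"x": -0.2,"y": 0.3,"z": -0.8,"wx": 0,"wy": 0,"wz": 0},{"claw": -1,"x": -0.2,"y": 0.3,"z": -0.8,"wx": 0,"wy": 0,"wz": 0}]'

```text
time: 32.17
position: [651.0, -28.6, 213.8]
orientation: [0.721, 0.693, -0.001, -0.001]
contact_force: [-0.5, 0.2, -0.6]
gripper_width: 1.002
finger_force: 0.0
```

Run:
```python
from slots import *
from parts import parts
print(T()[:3,3])
for n in('wrist','top'):
    p,W=shot(n);save(p,'f_'+n);print(n);parts(p,W)
```

```text
[650.97078642 -28.62000131 213.79592496]
wrist
blob px (np.float64(226.12747102931152), np.float64(27.577709611451944)) n 5868 plate z 12.9 rect [605.9 122.8] [49.1 98.1] 87.2
    rib z 36.7 909 [607. 133.] [13.1 44.3] 88.4
blob px (np.float64(205.80828625235404), np.float64(139.0728813559322)) n 5310 plate z 13.1 rect [577.2  24. ] [117.7  53.8] 87.9
    rib z 36.9 681 [577.3  23.8] [42.7 12.6] 87.7
blob px (np.float64(239.61882046834344), np.float64(221.16435385949697)) n 2306 plate z 13.3 rect [600.9 -65.8] [40.  97.6] 83.7
    rib z 36.9 573 [601.1 -65.4] [11.6 43.8] 83.4
top
```

View pics/f_wrist.png

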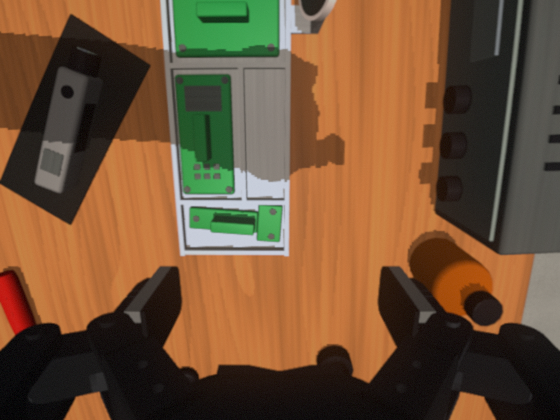

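Run:
```python
from slots import *
p,W=shot('wrist');C=cloud(p,W);a=TR[2]
L=(C[...,:2]-TR[:2])@np.array([[np.cos(a),-np.sin(a)],[np.sin(a),np.cos(a)]])
hsv=cv2.cvtColor(p['color'],cv2.COLOR_RGB2HSV);g=(hsv[...,0]>42)&(hsv[...,0]<85)&(hsv[...,1]>90)&(hsv[...,2]>35)
for n,(y0,y1,h) in dict(tee=(-140,-78,17),bezel=(-80,50,17),cover=(54,136,17)).items():
    m=g&(L[...,1]>y0)&(L[...,1]<y1)&(abs(L[...,0])<58)
    P=np.c_[L[m],C[m][:,2]];P=P[(P[:,2]>8)&(P[:,2]<h)]
    A=np.c_[P[:,:2],np.ones(len(P))];k=np.linalg.lstsq(A,P[:,2],rcond=None)[0]
    print(n,'tilt deg',np.degrees(k[:2]).round(2),'extent',np.percentile(P,[.5,99.5],axis=0).round(1).tolist())
rel([500,150,240],down(np.radians(140)))
```

```text
tee tilt deg [ 0.03 -0.42] extent [[-45.6, -125.0, 10.6], [52.3, -85.7, 16.3]]
bezel tilt deg [-0.16 -0.17] extent [[-50.3, -71.6, 10.7], [2.3, 44.8, 15.5]]
cover tilt deg [0.02 0.16] extent [[-47.9, 61.8, 10.8], [48.7, 110.2, 15.6]]
{'x': 0.689, 'y': -0.6263, 'z': -0.1059, 'wx': -0.0099, 'wy': -0.0064, 'wz': -1.823}
```

Call:
play_rows --rows '[{"claw": -1,"x": 0.17,"y": -0.16,"z": -0.1,"wx": -0.01,"wy": -0.006,"wz": -0.3},{"claw": -1,"x": 0.34,"y": -0.32,"z": -0.1,"wx": -0.01,"wy": -0.006,"wz": -0.6},{"claw": -1,"x": 0.52,"y": -0.48,"z": -0.1,"wx": -0.01,"wy": -0.006,"wz": -0.9},{"claw": -1,"x": 0.69,"y": -0.63,"z": -0.1,"wx": -0.01,"wy": -0.006,"wz": -1},{"claw": -1,"x": 0.69,"y": -0.63,"z": -0.1,"wx": -0.01,"wy": -0.006,"wz": -1}]'

```text
time: 32.95
position: [496.7, 152.2, 238.8]
orientation: [0.525, 0.851, -0.001, 0.001]
contact_force: [0.9, -1.2, 1.0]
gripper_width: 0.998
finger_force: 0.0
```

Run:
```python
from h import *
print(T()[:3,3]);rel([493,333,240],down(np.radians(175)))
```

```text
[496.69954109 152.19602891 238.79522282]
{'x': 0.6526, 'y': 0.312, 'z': -0.006, 'wx': -0.0024, 'wy': 0.0026, 'wz': -2.0344}
```

Call:
play_rows --rows '[{"claw": -1,"x": 0.2,"y": 0.1,"z": 0,"wx": 0,"wy": 0,"wz": -0.3},{"claw": -1,"x": 0.4,"y": 0.2,"z": 0,"wx": 0,"wy": 0,"wz": -0.6},{"claw": -1,"x": 0.6526,"y": 0.312,"z": 0,"wx": 0,"wy": 0,"wz": -0.9},{"claw": -1,"x": 0.6526,"y": 0.312,"z": 0,"wx": 0,"wy": 0,"wz": -1},{"claw": -1,"x": 0.6526,"y": 0.312,"z": 0,"wx": 0,"wy": 0,"wz": -1}]'

```text
time: 33.58
position: [498.0, 330.6, 238.0]
orientation: [0.3, 0.954, -0.001, 0.002]
contact_force: [0.4, 0.2, -0.4]
gripper_width: 0.997
finger_force: 0.0
```

Call:
play_rows --rows '[{"claw": -1,"x": 0,"y": 0,"z": 0.1,"wx": 0,"wy": 0,"wz": -0.33},{"claw": -1,"x": 0,"y": 0,"z": 0.2,"wx": 0,"wy": 0,"wz": -0.66},{"claw": -1,"x": 0,"y": 0,"z": 0.3,"wx": 0,"wy": 0,"wz": -1},{"claw": -1,"x": 0,"y": 0,"z": 0.35,"wx": 0,"wy": 0,"wz": -1},{"claw": -1,"x": 0,"y": 0,"z": 0.35,"wx": 0,"wy": 0,"wz": -1}]'

```text
time: 34.2
position: [498.1, 329.2, 150.9]
orientation: [0.057, 0.998, -0.001, 0.001]
contact_force: [-0.6, 0.3, 1.2]
gripper_width: 0.998
finger_force: 0.0
```

```bash
python3 iso.py;python3 - <<'E'
from h import *
rel([493.6,333.2,150],down(np.radians(200)))
E
```

```text
[498.1291233  329.19004947 150.93024353] 173.46303802360953
handle 0.85 [218.0, 286.0] 3022
[490.52179897 333.18151447 108.33576949] ((493.2461242675781, 333.3293762207031), (75.3061752319336, 14.321269035339355), 20.116777420043945)
isolator 0.84 [204.6, 282.0] 17258
[485.7671521  334.03275162  71.90917355] ((493.5600891113281, 333.3244934082031), (109.87687683105469, 110.77120208740234), 20.167343139648438)
{'x': 0.0244, 'y': 0.008, 'z': 0.0119, 'wx': -0.0029, 'wy': 0.0113, 'wz': -0.9216}
```

Call:
play_rows --rows '[{"claw": -1,"x": 0.0244,"y": 0.008,"z": 0,"wx": -0.003,"wy": 0.011,"wz": -0.33},{"claw": -1,"x": 0.0244,"y": 0.008,"z": 0,"wx": -0.003,"wy": 0.011,"wz": -0.66},{"claw": -1,"x": 0.0244,"y": 0.008,"z": 0.05,"wx": -0.003,"wy": 0.011,"wz": -0.924},{"claw": -1,"x": 0.0244,"y": 0.008,"z": 0.1,"wx": -0.003,"wy": 0.011,"wz": -0.924},{"claw": -1,"x": 0.0244,"y": 0.008,"z": 0.18,"wx": -0.003,"wy": 0.011,"wz": -0.924},{"claw": -1,"x": 0.0244,"y": 0.008,"z": 0.24,"wx": -0.003,"wy": 0.011,"wz": -0.924},{"claw": -1,"x": 0.0244,"y": 0.008,"z": 0.275,"wx": -0.003,"wy": 0.011,"wz": -0.924},{"claw": -1,"x": 0.0244,"y": 0.008,"z": 0.275,"wx": -0.003,"wy": 0.011,"wz": -0.924},{"claw": -1,"x": 0.0244,"y": 0.008,"z": 0.275,"wx": -0.003,"wy": 0.011,"wz": -0.924}]'

```text
time: 35.48
position: [493.5, 333.3, 83.7]
orientation: [-0.175, 0.985, -0.0, -0.0]
contact_force: [0.3, -0.3, -0.6]
gripper_width: 1.003
finger_force: 0.0
```

Run:
```python
from h import *
M=T();print(M[:3,3],np.degrees(np.arctan2(M[1,0],M[0,0])));rel([493.6,333.2,82],down(np.radians(200.1)))
```

```text
[493.47237009 333.27629555  83.6682983 ] -159.84786550948036
{'x': -0.0004, 'y': -0.0005, 'z': 0.0067, 'wx': -0.0001, 'wy': -0.0014, 'wz': 0.0018}
```

Well aligned. Close, then turn clockwise (+wz).

Call:
play_rows --rows '[{"claw": 1,"x": 0,"y": 0,"z": 0.005,"wx": 0,"wy": 0,"wz": 0},{"claw": 1,"x": 0,"y": 0,"z": 0.005,"wx": 0,"wy": 0,"wz": 0},{"claw": 1,"x": 0,"y": 0,"z": 0.005,"wx": 0,"wy": 0,"wz": 0},{"claw": 1,"x": 0,"y": 0,"z": 0.005,"wx": 0,"wy": 0,"wz": 0},{"claw": 1,"x": 0,"y": 0,"z": 0.005,"wx": 0,"wy": 0,"wz": 0},{"claw": 1,"x": 0,"y": 0,"z": 0.005,"wx": 0,"wy": 0,"wz": 0},{"claw": 1,"x": 0,"y": 0,"z": 0.005,"wx": 0,"wy": 0,"wz": 0.25},{"claw": 1,"x": 0,"y": 0,"z": 0.005,"wx": 0,"wy": 0,"wz": 0.5},{"claw": 1,"x": 0,"y": 0,"z": 0.005,"wx": 0,"wy": 0,"wz": 0.75},{"claw": 1,"x": 0,"y": 0,"z": 0.005,"wx": 0,"wy": 0,"wz": 1},{"claw": 1,"x": 0,"y": 0,"z": 0.005,"wx": 0,"wy": 0,"wz": 1}]' --squeeze 60

```text
time: 36.85
position: [493.2, 333.3, 82.1]
orientation: [0.073, 0.997, -0.0, -0.001]
contact_force: [-0.8, -1.2, 3.0]
gripper_width: 0.153
finger_force: 59.1
```

Call:
play_rows --rows '[{"claw": 1,"x": 0,"y": 0,"z": 0,"wx": 0,"wy": 0,"wz": 0.25},{"claw": 1,"x": 0,"y": 0,"z": 0,"wx": 0,"wy": 0,"wz": 0.5},{"claw": 1,"x": 0,"y": 0,"z": 0,"wx": 0,"wy": 0,"wz": 0.75},{"claw": 1,"x": 0,"y": 0,"z": 0,"wx": 0,"wy": 0,"wz": 1},{"claw": 1,"x": 0,"y": 0,"z": 0,"wx": 0,"wy": 0,"wz": 1}]'

```text
time: 37.48
position: [493.3, 333.7, 82.1]
orientation: [0.317, 0.948, 0.0, -0.001]
contact_force: [0.6, -0.0, 2.4]
gripper_width: 0.151
finger_force: 59.0
```

Call:
play_rows --rows '[{"claw": 1,"x": 0,"y": 0,"z": 0,"wx": 0,"wy": 0,"wz": 0.25},{"claw": 1,"x": 0,"y": 0,"z": 0,"wx": 0,"wy": 0,"wz": 0.5},{"claw": 1,"x": 0,"y": 0,"z": 0,"wx": 0,"wy": 0,"wz": 0.75},{"claw": 1,"x": 0,"y": 0,"z": 0,"wx": 0,"wy": 0,"wz": 1},{"claw": 1,"x": 0,"y": 0,"z": 0,"wx": 0,"wy": 0,"wz": 1},{"claw": 1,"x": 0,"y": 0,"z": 0,"wx": 0,"wy": 0,"wz": 1}]'

```text
time: 38.22
position: [493.7, 333.9, 82.1]
orientation: [0.542, 0.841, 0.0, -0.0]
contact_force: [1.5, 3.8, 0.7]
gripper_width: 0.151
finger_force: 58.8
```

Run:
```python
from h import *
s=read_state();M=T(s);print(M[:3,3],np.degrees(np.arctan2(M[1,0],M[0,0])),s['wrist_torque'],s['contact_force'],s['finger_force'])
```

```text
[493.67559294 333.8868269   82.08493361] 114.40796739056779 [ 0.80737727 -0.32719223 -0.00541201] [1.54101561 3.82639318 0.67963197] 58.80561947822571
```

Call:
play_rows --rows '[{"claw": 1,"x": 0,"y": 0,"z": 0,"wx": 0,"wy": 0,"wz": 0.1},{"claw": 1,"x": 0,"y": 0,"z": 0,"wx": 0,"wy": 0,"wz": 0.2},{"claw": 1,"x": 0,"y": 0,"z": 0,"wx": 0,"wy": 0,"wz": 0.28},{"claw": 1,"x": 0,"y": 0,"z": 0,"wx": 0,"wy": 0,"wz": 0.28},{"claw": 1,"x": 0,"y": 0,"z": 0,"wx": 0,"wy": 0,"wz": 0.28}]'

```text
time: 38.85
position: [493.7, 333.9, 82.2]
orientation: [0.599, 0.801, 0.0, -0.0]
contact_force: [4.1, 3.2, -0.1]
gripper_width: 0.151
finger_force: 81.2
```

Run:
```python
from h import *
s=read_state();M=T(s);print(M[:3,3],np.degrees(np.arctan2(M[1,0],M[0,0])),s['wrist_torque'],s['contact_force'],s['finger_force'])
```

```text
[493.70232057 333.8959882   82.15316012] 106.45330523634311 [ 0.87285759 -0.6489165   2.11582532] [ 4.14280416  3.20137187 -0.10606479] 81.24576617963612
```

Stop reached. Release, lift, check.

Call:
play_rows --rows '[{"claw": -1,"x": 0,"y": 0,"z": 0,"wx": 0,"wy": 0,"wz": 0},{"claw": -1,"x": 0,"y": 0,"z": 0,"wx": 0,"wy": 0,"wz": 0},{"claw": -1,"x": 0,"y": 0,"z": 0,"wx": 0,"wy": 0,"wz": 0},{"claw": -1,"x": 0,"y": 0,"z": 0,"wx": 0,"wy": 0,"wz": 0},{"claw": -1,"x": 0,"y": 0,"z": -0.15,"wx": 0,"wy": 0,"wz": 0},{"claw": -1,"x": 0,"y": 0,"z": -0.35,"wx": 0,"wy": 0,"wz": 0},{"claw": -1,"x": 0,"y": 0,"z": -0.6,"wx": 0,"wy": 0,"wz": -0.3},{"claw": -1,"x": 0,"y": 0,"z": -0.8,"wx": 0,"wy": 0,"wz": -0.6},{"claw": -1,"x": 0,"y": 0,"z": -0.8,"wx": 0,"wy": 0,"wz": -1},{"claw": -1,"x": 0,"y": 0,"z": -0.8,"wx": 0,"wy": 0,"wz": -1}]'

```text
time: 40.1
position: [493.6, 333.2, 282.3]
orientation: [0.385, 0.923, -0.0, -0.0]
contact_force: [-0.5, 0.4, -0.4]
gripper_width: 1.0
finger_force: 0.0
```

```bash
python3 iso.py
python3 - <<'E'
from h import *
rel([440,120,250],down(np.radians(160)))
E
```

```text
[493.59600538 333.17591945 282.32230268] 134.74441304489528
handle 0.73 [185.1, 277.9] 1136
[492.69617911 335.02590074 108.54955353] ((493.69903564453125, 333.7092590332031), (14.15466594696045, 75.44562530517578), 20.181476593017578)
isolator 0.9 [179.1, 277.7] 7502
[490.26403759 337.23023925  71.97634019] ((493.6310729980469, 333.117431640625), (109.84261322021484, 110.63626098632812), 20.080673217773438)
{'x': -0.4565, 'y': -0.7483, 'z': 0.1251, 'wx': -0.0072, 'wy': -0.004, 'wz': -0.8828}
```

Call:
play_rows --rows '[{"claw": -1,"x": -0.1,"y": -0.2,"z": 0.12,"wx": -0.007,"wy": -0.004,"wz": -0.22},{"claw": -1,"x": -0.2,"y": -0.4,"z": 0.12,"wx": -0.007,"wy": -0.004,"wz": -0.44},{"claw": -1,"x": -0.35,"y": -0.58,"z": 0.12,"wx": -0.007,"wy": -0.004,"wz": -0.66},{"claw": -1,"x": -0.4565,"y": -0.7483,"z": 0.12,"wx": -0.007,"wy": -0.004,"wz": -0.88},{"claw": -1,"x": -0.4565,"y": -0.7483,"z": 0.12,"wx": -0.007,"wy": -0.004,"wz": -0.88},{"claw": -1,"x": -0.4565,"y": -0.7483,"z": 0.12,"wx": -0.007,"wy": -0.004,"wz": -0.88}]'

```text
time: 41.0
position: [441.0, 120.5, 251.6]
orientation: [0.174, 0.985, 0.001, 0.0]
contact_force: [-0.4, -0.5, 0.1]
gripper_width: 0.997
finger_force: 0.0
```

```bash
cat > th.py <<'E'
from slots import *
def disc(p,W):
    C=cloud(p,W)
    d=min(nets.silhouettes('target',p)[:3],key=lambda d:abs(np.median(C[d['mask']&(p['z_map']>0)][:,1])-130))
    m=cv2.dilate(d['mask'].astype(np.uint8),np.ones((5,5)))>0
    a=TR[2];n=np.array([-np.cos(a)*.866,-np.sin(a)*.866,.5]);Y=np.array([-np.sin(a),np.cos(a),0]);U=np.cross(n,Y);U*=np.sign(U[2])
    P=C[m&(p['z_map']>0)&(C[...,2]>62)&(C[...,2]<112)];h=P@n;h0=np.median(h)
    P=P[abs(h-h0)<3];c=(P@Y,P@U)
    ext=[np.percentile(v,[1,99]) for v in c]
    A=np.c_[P-P.mean(0)];nn=np.linalg.svd(A,full_matrices=False)[2][2];nn*=np.sign(nn[2])
    ctr=h0*n+Y*ext[0].mean()+U*ext[1].mean()
    print('disc',d['score'],len(P),'centre',ctr.round(1),'ext',[np.ptp(e).round(1) for e in ext],'normal',nn.round(3),'expected',n.round(3));return ctr
def thermo(p,W):
    C=cloud(p,W)
    for d in nets.silhouettes('thermometer',p)[:1]:
        m=d['mask']&(p['z_map']>0);P=C[m];Q=P[(P[:,2]>31)&(P[:,2]<42)]
        r=cv2.minAreaRect(Q[:,:2].astype(np.float32));F=P[(P[:,2]>12)&(P[:,2]<60)];r2=cv2.minAreaRect(F[:,:2].astype(np.float32))
        print('thermo',round(d['score'],2),d['position'],'top z',np.median(Q[:,2]).round(1),'top',np.round(r[0],1),np.round(r[1],1),round(r[2],1),'all',np.round(r2[0],1),np.round(r2[1],1),round(r2[2],1))
if __name__=='__main__':
    print(T()[:3,3],read_state()['joint_positions'].round(2))
    for n in('wrist','top'):
        p,W=shot(n);save(p,'th_%s%d'%(n,int(read_state()['time'])))
        for f in(disc,thermo):
            try:f(p,W)
            except Exception as e:print(e)
E
python3 th.py; ls pics
```

```text
[440.99522883 120.52561961 251.61915462] [ 0.13  0.13 -0.19  1.25  0.    0.48]
disc 0.86 334 centre [676.8 133.4  77.2] ext [np.float64(31.1), np.float64(19.9)] normal [-0.874  0.056  0.483] expected [-0.865  0.035  0.5  ]
thermo 0.77 [205.6, 216.3] top z 36.1 top [445.6  45.7] [138.3  30.8] 65.6 all [445.6  46.1] [138.9  30.9] 65.6
disc 0.75 188 centre [680.7 129.9  85. ] ext [np.float64(39.2), np.float64(38.9)] normal [-0.864  0.032  0.502] expected [-0.865  0.035  0.5  ]
thermo 0.69 [222.4, 259.3] top z 34.1 top [443.7  43.8] [138.7  30.2] 65.5 all [443.8  43.7] [140.1  30.8] 66.4
f_top.png
f_wrist.png
pt_top10.png
pt_wrist10.png
scene0.png
tee_h.png
th_top41.png
th_wrist41.png
top0.png
top_c.png
w1.png
w1c.png
w_c.png
w_d.png
w_e.png
w_iso34.png
w_iso40.png
w_iso8.png
w_tray9.png
```

Run:
```python
from h import *
rel([520,90,300],down(np.radians(187)))
```

```text
{'x': -0.3388, 'y': -0.0099, 'z': -0.1921, 'wx': 0.0027, 'wy': 0.0032, 'wz': -0.9377}
```

Call:
play_rows --rows '[{"claw": -1,"x": -0.17,"y": -0.01,"z": -0.1,"wx": 0.003,"wy": 0.003,"wz": -0.35},{"claw": -1,"x": -0.34,"y": -0.01,"z": -0.19,"wx": 0.003,"wy": 0.003,"wz": -0.7},{"claw": -1,"x": -0.34,"y": -0.01,"z": -0.19,"wx": 0.003,"wy": 0.003,"wz": -0.938},{"claw": -1,"x": -0.34,"y": -0.01,"z": -0.19,"wx": 0.003,"wy": 0.003,"wz": -0.938},{"claw": -1,"x": -0.34,"y": -0.01,"z": -0.19,"wx": 0.003,"wy": 0.003,"wz": -0.938},{"claw": -1,"x": -0.34,"y": -0.01,"z": -0.19,"wx": 0.003,"wy": 0.003,"wz": -0.938}]'

```text
time: 42.05
position: [519.5, 89.3, 299.5]
orientation: [-0.06, 0.998, -0.0, -0.0]
contact_force: [0.5, 0.2, -0.6]
gripper_width: 1.002
finger_force: 0.0
```

```bash
python3 th.py
python3 - <<'E'
from h import *
from parts import parts
from trayfit import fit
p,W=shot('wrist');print(fit(p,W));parts(p,W)
rel([450,50,180],down(np.radians(217)))
E
```

```text
[519.52399006  89.25858116 299.48970529] [ 0.05  0.27  0.11  1.41 -0.   -0.07]
disc 0.95 866 centre [682.  129.6  86.4] ext [np.float64(39.3), np.float64(39.9)] normal [-0.874  0.028  0.486] expected [-0.865  0.035  0.5  ]
thermo 0.72 [105.8, 248.4] top z 36.0 top [446.  45.] [139.1  31.3] 65.6 all [446.   45.4] [139.8  31.6] 66.0
disc 0.55 81 centre [680.7 120.7  86.3] ext [np.float64(21.3), np.float64(38.5)] normal [-0.855  0.042  0.517] expected [-0.865  0.035  0.5  ]
thermo 0.63 [220.3, 256.3] top z 34.2 top [444.2  43. ] [137.3  27.7] 64.5 all [444.6  43.9] [139.4  27.7] 64.5
(array([ 6.03201522e+02,  3.57050187e+01, -4.29252175e-02]), np.float64(2.332140302195096), 6582)
blob px (np.float64(157.71818181818182), np.float64(219.73286713286714)) n 1430 plate z 13.5 rect [602.1 -66.2] [ 40.2 102.4] 83.5
    rib z 37.0 380 [600.6 -65.7] [12.2 44.7] 83.4
blob px (np.float64(221.8475164987843), np.float64(206.33067037165682)) n 2879 plate z 13.3 rect [576.8  24.2] [117.4  53.1] 87.8
    rib z 36.9 382 [577.   23.8] [44.2 12.2] 87.2
blob px (np.float64(303.72057936028966), np.float64(235.95353047676525)) n 3314 plate z 13.0 rect [606.  132.7] [68.  98.2] 87.7
    rib z 36.7 337 [606.4 132.9] [12.3 44.4] 86.8
{'x': 0.2972, 'y': -0.1206, 'z': 0.4787, 'wx': -0.0007, 'wy': 0.0006, 'wz': -1.0499}
```

Call:
play_rows --rows '[{"claw": -1,"x": 0.15,"y": -0.06,"z": 0.15,"wx": 0,"wy": 0,"wz": -0.35},{"claw": -1,"x": 0.3,"y": -0.12,"z": 0.3,"wx": 0,"wy": 0,"wz": -0.7},{"claw": -1,"x": 0.3,"y": -0.12,"z": 0.48,"wx": 0,"wy": 0,"wz": -1},{"claw": -1,"x": 0.3,"y": -0.12,"z": 0.48,"wx": 0,"wy": 0,"wz": -1},{"claw": -1,"x": 0.3,"y": -0.12,"z": 0.48,"wx": 0,"wy": 0,"wz": -1}]'

```text
time: 43.08
position: [450.6, 50.1, 181.2]
orientation: [-0.305, 0.952, -0.0, 0.001]
contact_force: [0.5, -0.7, 0.5]
gripper_width: 1.001
finger_force: 0.0
```

Call:
play_rows --rows '[{"claw": -1,"x": 0,"y": 0,"z": 0.1,"wx": 0,"wy": 0,"wz": -0.35},{"claw": -1,"x": 0,"y": 0,"z": 0.2,"wx": 0,"wy": 0,"wz": -0.7},{"claw": -1,"x": 0,"y": 0,"z": 0.32,"wx": 0,"wy": 0,"wz": -1},{"claw": -1,"x": 0,"y": 0,"z": 0.32,"wx": 0,"wy": 0,"wz": -1},{"claw": -1,"x": 0,"y": 0,"z": 0.32,"wx": 0,"wy": 0,"wz": -1},{"claw": -1,"x": 0,"y": 0,"z": 0.32,"wx": 0,"wy": 0,"wz": -1}]'

```text
time: 43.82
position: [451.2, 50.0, 101.5]
orientation: [-0.531, 0.847, -0.001, 0.002]
contact_force: [-0.5, 0.3, 0.4]
gripper_width: 1.002
finger_force: 0.0
```

Run:
```python
from th import *
p,W=shot('wrist');thermo(p,W);print(T()[:3,3])
rel([446,45.3,6.5],down(np.radians(245.6)))
```

```text
thermo 0.73 [198.9, 282.8] top z 35.8 top [446.   45.2] [139.8  30.4] 65.4 all [446.1  45.3] [140.1  30.6] 65.3
[450.50864173  50.03148107 100.89742333]
{'x': 0.0252, 'y': 0.009, 'z': 0.3775, 'wx': -0.0053, 'wy': 0.0018, 'wz': -0.0495}
```

Call:
play_rows --rows '[{"claw": -1,"x": 0.0252,"y": 0.009,"z": 0,"wx": -0.005,"wy": 0.002,"wz": -0.046},{"claw": -1,"x": 0.0252,"y": 0.009,"z": 0.14,"wx": -0.005,"wy": 0.002,"wz": -0.046},{"claw": -1,"x": 0.0252,"y": 0.009,"z": 0.26,"wx": -0.005,"wy": 0.002,"wz": -0.046},{"claw": -1,"x": 0.0252,"y": 0.009,"z": 0.34,"wx": -0.005,"wy": 0.002,"wz": -0.046},{"claw": -1,"x": 0.0252,"y": 0.009,"z": 0.375,"wx": -0.005,"wy": 0.002,"wz": -0.046},{"claw": -1,"x": 0.0252,"y": 0.009,"z": 0.375,"wx": -0.005,"wy": 0.002,"wz": -0.046},{"claw": 1,"x": 0.0252,"y": 0.009,"z": 0.375,"wx": -0.005,"wy": 0.002,"wz": -0.046},{"claw": 1,"x": 0.0252,"y": 0.009,"z": 0.375,"wx": -0.005,"wy": 0.002,"wz": -0.046},{"claw": 1,"x": 0.0252,"y": 0.009,"z": 0.375,"wx": -0.005,"wy": 0.002,"wz": -0.046},{"claw": 1,"x": 0.0252,"y": 0.009,"z": 0.375,"wx": -0.005,"wy": 0.002,"wz": -0.046},{"claw": 1,"x": 0.0252,"y": 0.009,"z": 0.375,"wx": -0.005,"wy": 0.002,"wz": -0.046}]' --squeeze 80

```text
time: 45.3
position: [445.5, 45.3, 6.7]
orientation: [-0.541, 0.841, 0.0, -0.0]
contact_force: [-1.0, 0.1, 6.3]
gripper_width: 0.341
finger_force: 80.0
```

Run:
```python
from h import *
s=read_state();M=T(s);np.save('grip.npy',M);print(M[:3,3],np.degrees(np.arctan2(M[1,0],M[0,0])),s['finger_force'],s['contact_force'])
```

```text
[445.47736869  45.32084832   6.66434521] -114.44968689083107 79.97638821601868 [-1.00701117  0.08366286  6.33078619]
```

Call:
play_rows --rows '[{"claw": 1,"x": 0,"y": 0,"z": -0.1,"wx": 0,"wy": 0,"wz": 0},{"claw": 1,"x": 0,"y": 0,"z": -0.3,"wx": 0,"wy": 0,"wz": 0},{"claw": 1,"x": 0,"y": 0,"z": -0.5,"wx": 0,"wy": 0,"wz": 0.3},{"claw": 1,"x": 0,"y": 0,"z": -0.7,"wx": 0,"wy": 0,"wz": 0.6},{"claw": 1,"x": 0,"y": 0,"z": -0.8,"wx": 0,"wy": 0,"wz": 1},{"claw": 1,"x": 0,"y": 0,"z": -0.8,"wx": 0,"wy": 0,"wz": 1},{"claw": 1,"x": 0,"y": 0,"z": -0.8,"wx": 0,"wy": 0,"wz": 1}]'

```text
time: 46.18
position: [444.1, 45.4, 204.4]
orientation: [-0.318, 0.948, 0.001, -0.002]
contact_force: [-0.9, -1.0, -1.0]
gripper_width: 0.34
finger_force: 79.1
```

```bash
cat > aim.py <<'E'
from th import *
D=np.array([682.2,130.3,85.3]);a=TR[2];n=np.array([-np.cos(a)*np.cos(np.pi/6),-np.sin(a)*np.cos(np.pi/6),.5])
z=-np.array([0,0,1.]);z=z-n*(z@n);z/=np.linalg.norm(z)
RT=np.c_[n,np.cross(z,n),z]
def tcp(off=13.): return D+170*n+off*z
if __name__=='__main__':
    print(tcp(),RT.round(3).tolist(),T()[:3,3],read_state()['joint_positions'].round(2))
    rel(tcp(),RT)
E
python3 aim.py
python3 - <<'E'
from h import *
p,W=shot('wrist');save(p,'hold')
E
```

```text
[528.60486855 136.60093141 159.04166975] [[-0.865, 0.041, -0.5], [0.035, 0.999, 0.02], [0.5, 0.0, -0.866]] [444.12140195  45.3783261  204.41508607] [-0.04  0.13 -0.31  1.13 -0.   -0.69]
{'x': -0.4902, 'y': 0.0872, 'z': 0.1799, 'wx': -0.3569, 'wy': 0.9961, 'wz': 1.3433}
```

View pics/hold.png

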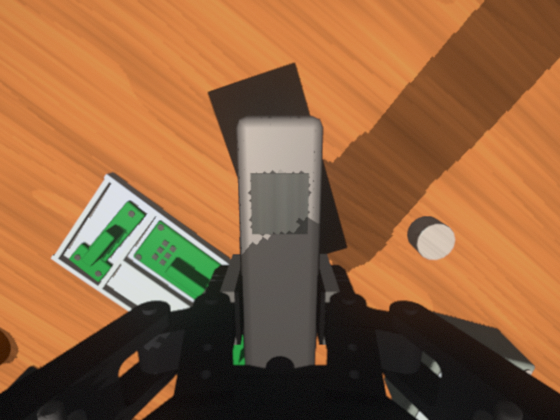

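Call:
play_rows --rows '[{"claw": 1,"x": -0.05,"y": 0.0,"z": 0,"wx": 0,"wy": 0,"wz": 0.3},{"claw": 1,"x": -0.1,"y": 0.0,"z": 0,"wx": 0,"wy": 0,"wz": 0.6},{"claw": 1,"x": -0.2,"y": 0.04,"z": 0,"wx": 0,"wy": 0,"wz": 0.9},{"claw": 1,"x": -0.3,"y": 0.08,"z": 0,"wx": 0,"wy": 0,"wz": 1},{"claw": 1,"x": -0.3,"y": 0.08,"z": 0,"wx": 0,"wy": 0,"wz": 1},{"claw": 1,"x": -0.3,"y": 0.08,"z": 0,"wx": 0,"wy": 0,"wz": 1}]'

```text
time: 46.98
position: [491.8, 105.9, 204.5]
orientation: [-0.073, 0.997, -0.0, -0.003]
contact_force: [-0.3, 0.1, -0.6]
gripper_width: 0.335
finger_force: 79.2
```

```bash
python3 aim.py; python3 -c "
from h import *
rel([515,137,205],down(np.pi-.041))"
```

```text
[528.60486855 136.60093141 159.04166975] [[-0.865, 0.041, -0.5], [0.035, 0.999, 0.02], [0.5, 0.0, -0.866]] [491.80838321 105.92980307 204.45841933] [ 0.09  0.25 -0.17  1.16 -0.   -0.06]
{'x': -0.1644, 'y': 0.1001, 'z': 0.1808, 'wx': -0.0985, 'wy': 1.0333, 'wz': 0.3635}
{'x': -0.1098, 'y': 0.1095, 'z': -0.0028, 'wx': -0.001, 'wy': -0.0109, 'wz': 0.3724}
```

Call:
play_rows --rows '[{"claw": 1,"x": -0.05,"y": 0.03,"z": 0,"wx": -0.02,"wy": 0.2,"wz": 0.07},{"claw": 1,"x": -0.1,"y": 0.06,"z": 0,"wx": -0.04,"wy": 0.4,"wz": 0.14},{"claw": 1,"x": -0.13,"y": 0.08,"z": 0.05,"wx": -0.06,"wy": 0.6,"wz": 0.21},{"claw": 1,"x": -0.164,"y": 0.1,"z": 0.1,"wx": -0.08,"wy": 0.8,"wz": 0.29},{"claw": 1,"x": -0.164,"y": 0.1,"z": 0.16,"wx": -0.0985,"wy": 1,"wz": 0.3635},{"claw": 1,"x": -0.164,"y": 0.1,"z": 0.18,"wx": -0.0985,"wy": 1,"wz": 0.3635},{"claw": 1,"x": -0.164,"y": 0.1,"z": 0.18,"wx": -0.0985,"wy": 1,"wz": 0.3635},{"claw": 1,"x": -0.164,"y": 0.1,"z": 0.18,"wx": -0.0985,"wy": 1,"wz": 0.3635}]'

```text
time: 47.98
position: [530.1, 137.0, 163.0]
orientation: [0.02, 0.969, 0.007, -0.247]
contact_force: [0.8, -0.2, -1.8]
gripper_width: 0.339
finger_force: 79.2
```

```bash
cat > chk.py <<'E'
from aim import *
s=read_state();print('force',s['finger_force'],s['gripper_width'],s['joint_positions'].round(2))
p,W=shot('wrist');M=T(s)
C=cloud(p,W);Q=(C-M[:3,3])@M[:3,:3]  # tool coords
m=(p['z_map']>0)&(abs(Q[...,1])<14)&(Q[...,2]>-50)&(Q[...,2]<-15)&(Q[...,0]>-10)&(Q[...,0]<75)
P=Q[m];A=np.c_[P[:,:2],np.ones(len(P))];k=np.linalg.lstsq(A,P[:,2],rcond=None)[0]
print('top surf in tool: slope x,y deg',np.degrees(k[:2]).round(2),'z at centre',k[2].round(1),'x range',np.percentile(P[:,0],[1,99]).round(1),len(P))
r=cv2.minAreaRect(Q[(p['z_map']>0)&(abs(Q[...,1])<22)&(Q[...,2]>-40)&(Q[...,2]<-20)&(Q[...,0]>15)&(Q[...,0]<75)][:,:2].astype(np.float32));print('rect tool',r)
off=float(-k[2]-16)
print('off',off)
nt=M[:3,3]-M[:3,2]*off-70*M[:3,0];d=-M[:3,0];v=D-nt;print('nose',nt.round(1),'dist',np.linalg.norm(v).round(1),'ang err deg',np.degrees(np.arccos(v@d/np.linalg.norm(v))).round(2),'offaxis',np.degrees(np.arccos(-d@n)).round(2))
rel(tcp(12.3),RT,M)
E
python3 chk.py
```

```text
force 79.21366095542908 0.33856826686352215 [0.1  0.82 0.53 1.77 0.07 0.12]
top surf in tool: slope x,y deg [0.45 0.2 ] z at centre -29.3 x range [-9.  70.4] 16516
rect tool ((43.03999328613281, 0.615229606628418), (56.06374740600586, 31.13713264465332), 0.06229081749916077)
off 13.314514835332336
nose [597.8 134.2 141.2] dist 101.3 ang err deg 4.85 offaxis 1.37
{'x': -0.0026, 'y': -0.0019, 'z': 0.0139, 'wx': 0.0063, 'wy': 0.0477, 'wz': 0.0016}
```

Call:
play_rows --rows '[{"claw": 1,"x": -0.0026,"y": -0.0019,"z": 0.0145,"wx": 0.006,"wy": 0.048,"wz": 0.002},{"claw": 1,"x": -0.0026,"y": -0.0019,"z": 0.0145,"wx": 0.006,"wy": 0.048,"wz": 0.002},{"claw": 1,"x": -0.0026,"y": -0.0019,"z": 0.0145,"wx": 0.006,"wy": 0.048,"wz": 0.002},{"claw": 1,"x": -0.0026,"y": -0.0019,"z": 0.0145,"wx": 0.006,"wy": 0.048,"wz": 0.002}]'

```text
time: 48.52
position: [528.8, 136.6, 157.2]
orientation: [0.02, 0.965, 0.005, -0.261]
contact_force: [-0.0, 0.1, -1.1]
gripper_width: 0.334
finger_force: 79.2
```

```bash
python3 chk.py
```

```text
force 79.21395778656006 0.33424975570624743 [0.1  0.85 0.56 1.8  0.07 0.12]
top surf in tool: slope x,y deg [0.44 0.23] z at centre -29.3 x range [-9.  70.4] 16524
rect tool ((43.046810150146484, 0.5413017272949219), (56.1002197265625, 31.125885009765625), 0.058502599596977234)
off 13.296761386882228
nose [595.9 133.8 133.4] dist 98.9 ang err deg 1.12 offaxis 0.25
{'x': 0.0043, 'y': -0.0, 'z': -0.0088, 'wx': -0.0005, 'wy': -0.0087, 'wz': -0.0018}
```

Call:
play_rows --rows '[{"claw": 1,"x": 0.003,"y": 0,"z": -0.006,"wx": 0,"wy": -0.006,"wz": 0},{"claw": 1,"x": 0.003,"y": 0,"z": -0.006,"wx": 0,"wy": -0.006,"wz": 0},{"claw": 1,"x": 0.003,"y": 0,"z": -0.006,"wx": 0,"wy": -0.006,"wz": 0},{"claw": 1,"x": 0.003,"y": 0,"z": -0.006,"wx": 0,"wy": -0.006,"wz": 0}]'

```text
time: 49.08
position: [528.8, 136.6, 158.9]
orientation: [0.02, 0.966, 0.005, -0.259]
contact_force: [0.4, -0.0, -0.2]
gripper_width: 0.335
finger_force: 79.2
```

```bash
python3 chk.py
```

```text
force 79.21332478523254 0.33543955383484864 [0.1  0.85 0.56 1.8  0.07 0.12]
top surf in tool: slope x,y deg [0.46 0.23] z at centre -29.3 x range [-8.9 70.4] 16507
rect tool ((43.0457649230957, 0.5158329010009766), (56.09552001953125, 31.226219177246094), 0.06500949710607529)
off 13.306960123368693
nose [596.  133.7 135.3] dist 99.7 ang err deg 0.12 offaxis 0.1
{'x': 0.0012, 'y': 0.0001, 'z': -0.0029, 'wx': -0.0005, 'wy': -0.0029, 'wz': -0.002}
```

Call:
play_rows --rows '[{"claw": 1,"x": 0,"y": 0,"z": 0,"wx": 0,"wy": 0,"wz": 0},{"claw": 1,"x": 0,"y": 0,"z": 0,"wx": 0,"wy": 0,"wz": 0},{"claw": 1,"x": 0,"y": 0,"z": 0,"wx": 0,"wy": 0,"wz": 0},{"claw": 1,"x": 0,"y": 0,"z": 0,"wx": 0,"wy": 0,"wz": 0},{"claw": 1,"x": 0,"y": 0,"z": 0,"wx": 0,"wy": 0,"wz": 0},{"claw": 1,"x": 0,"y": 0,"z": 0,"wx": 0,"wy": 0,"wz": 0},{"claw": 1,"x": 0,"y": 0,"z": 0,"wx": 0,"wy": 0,"wz": 0},{"claw": 1,"x": 0,"y": 0,"z": 0,"wx": 0,"wy": 0,"wz": 0},{"claw": 1,"x": 0,"y": 0,"z": 0,"wx": 0,"wy": 0,"wz": 0},{"claw": 1,"x": 0,"y": 0,"z": 0,"wx": 0,"wy": 0,"wz": 0},{"claw": 1,"x": 0,"y": 0,"z": 0,"wx": 0,"wy": 0,"wz": 0},{"claw": 1,"x": 0,"y": 0,"z": 0,"wx": 0,"wy": 0,"wz": 0}]'

```text
time: 50.62
position: [528.9, 136.6, 158.9]
orientation: [0.02, 0.966, 0.005, -0.259]
contact_force: [0.1, -0.2, -1.2]
gripper_width: 0.339
finger_force: 79.2
```

Call:
play_rows --rows '[{"claw": 1,"x": 0,"y": 0,"z": 0,"wx": 0,"wy": 0,"wz": 0},{"claw": 1,"x": 0,"y": 0,"z": 0,"wx": 0,"wy": 0,"wz": 0},{"claw": 1,"x": 0,"y": 0,"z": 0,"wx": 0,"wy": 0,"wz": 0},{"claw": 1,"x": 0,"y": 0,"z": 0,"wx": 0,"wy": 0,"wz": 0},{"claw": 1,"x": 0,"y": 0,"z": 0,"wx": 0,"wy": 0,"wz": 0},{"claw": 1,"x": 0,"y": 0,"z": 0,"wx": 0,"wy": 0,"wz": 0},{"claw": 1,"x": 0,"y": 0,"z": 0,"wx": 0,"wy": 0,"wz": 0},{"claw": 1,"x": 0,"y": 0,"z": 0,"wx": 0,"wy": 0,"wz": 0},{"claw": 1,"x": 0,"y": 0,"z": 0,"wx": 0,"wy": 0,"wz": 0},{"claw": 1,"x": 0,"y": 0,"z": 0,"wx": 0,"wy": 0,"wz": 0},{"claw": 1,"x": 0,"y": 0,"z": 0,"wx": 0,"wy": 0,"wz": 0},{"claw": 1,"x": 0,"y": 0,"z": 0,"wx": 0,"wy": 0,"wz": 0}]'

```text
time: 52.12
position: [528.8, 136.5, 158.9]
orientation: [0.02, 0.966, 0.005, -0.259]
contact_force: [0.1, 0.2, -0.6]
gripper_width: 0.338
finger_force: 79.2
```

```bash
python3 chk.py; python3 -c "
from h import *
rel([500,110,205],down(np.radians(205)))"
```

```text
force 79.21320676803589 0.33834829006697564 [0.1  0.85 0.56 1.8  0.07 0.12]
top surf in tool: slope x,y deg [0.46 0.22] z at centre -29.3 x range [-9.  70.4] 16531
rect tool ((43.059715270996094, 0.5081558227539062), (31.049808502197266, 56.09484100341797), 89.98655700683594)
off 13.309326584980983
nose [596.  133.7 135.3] dist 99.7 ang err deg 0.12 offaxis 0.1
{'x': 0.0011, 'y': 0.0002, 'z': -0.0028, 'wx': -0.0004, 'wy': -0.0029, 'wz': -0.002}
{'x': 0.1884, 'y': -0.1111, 'z': -0.104, 'wx': 0.2496, 'wy': -1.0302, 'wz': -0.9342}
```

Call:
play_rows --rows '[{"claw": 1,"x": 0.04,"y": -0.02,"z": -0.05,"wx": 0.05,"wy": -0.2,"wz": -0.18},{"claw": 1,"x": 0.08,"y": -0.05,"z": -0.1,"wx": 0.1,"wy": -0.4,"wz": -0.36},{"claw": 1,"x": 0.12,"y": -0.08,"z": -0.1,"wx": 0.15,"wy": -0.6,"wz": -0.54},{"claw": 1,"x": 0.188,"y": -0.11,"z": -0.104,"wx": 0.2,"wy": -0.8,"wz": -0.73},{"claw": 1,"x": 0.188,"y": -0.11,"z": -0.104,"wx": 0.25,"wy": -1,"wz": -0.93},{"claw": 1,"x": 0.188,"y": -0.11,"z": -0.104,"wx": 0.25,"wy": -1,"wz": -0.93},{"claw": 1,"x": 0.188,"y": -0.11,"z": -0.104,"wx": 0.25,"wy": -1,"wz": -0.93}]'

```text
time: 53.05
position: [500.5, 110.3, 205.2]
orientation: [-0.215, 0.977, -0.0, -0.008]
contact_force: [0.1, 0.2, -0.9]
gripper_width: 0.335
finger_force: 79.2
```

```bash
python3 -c "
from h import *
print(T()[:3,3]);rel([446,45.3,120],down(np.radians(232)))"
```

```text
[500.5084519  110.31255615 205.1988765 ]
{'x': 0.3017, 'y': -0.1456, 'z': 0.3451, 'wx': 0.0137, 'wy': -0.0294, 'wz': -0.9487}
```

Call:
play_rows --rows '[{"claw": 1,"x": 0.1,"y": -0.05,"z": 0.1,"wx": 0.013,"wy": -0.029,"wz": -0.3},{"claw": 1,"x": 0.2,"y": -0.1,"z": 0.2,"wx": 0.013,"wy": -0.029,"wz": -0.6},{"claw": 1,"x": 0.3,"y": -0.145,"z": 0.3,"wx": 0.013,"wy": -0.029,"wz": -0.9},{"claw": 1,"x": 0.3,"y": -0.145,"z": 0.345,"wx": 0.013,"wy": -0.029,"wz": -0.95},{"claw": 1,"x": 0.3,"y": -0.145,"z": 0.345,"wx": 0.013,"wy": -0.029,"wz": -0.95},{"claw": 1,"x": 0.3,"y": -0.145,"z": 0.345,"wx": 0.013,"wy": -0.029,"wz": -0.95}]'

```text
time: 53.8
position: [448.1, 45.9, 120.5]
orientation: [-0.439, 0.898, -0.0, 0.001]
contact_force: [-0.1, -0.9, -0.6]
gripper_width: 0.335
finger_force: 79.2
```

```bash
python3 chk.py|head -3; python3 -c "
from h import *
print(T()[:3,3]);rel([445.7,45.3,30],down(np.radians(245.5)))"
```

```text
force 79.19565439224243 0.33503197052441025 [-0.04  0.2  -0.47  0.91  0.   -0.95]
top surf in tool: slope x,y deg [0.34 0.21] z at centre -29.5 x range [-8.9 69.3] 16338
rect tool ((42.500885009765625, 0.5029106140136719), (54.991424560546875, 31.12709617614746), 0.015010153874754906)
[447.98433213  45.895247   120.60911575]
{'x': 0.0082, 'y': 0.0064, 'z': 0.3624, 'wx': -0.0042, 'wy': 0.0034, 'wz': -0.4671}
```

Call:
play_rows --rows '[{"claw": 1,"x": 0.008,"y": 0.0064,"z": 0.08,"wx": -0.004,"wy": 0.003,"wz": -0.24},{"claw": 1,"x": 0.008,"y": 0.0064,"z": 0.18,"wx": -0.004,"wy": 0.003,"wz": -0.467},{"claw": 1,"x": 0.008,"y": 0.0064,"z": 0.28,"wx": -0.004,"wy": 0.003,"wz": -0.467},{"claw": 1,"x": 0.008,"y": 0.0064,"z": 0.362,"wx": -0.004,"wy": 0.003,"wz": -0.467},{"claw": 1,"x": 0.008,"y": 0.0064,"z": 0.362,"wx": -0.004,"wy": 0.003,"wz": -0.467},{"claw": 1,"x": 0.008,"y": 0.0064,"z": 0.362,"wx": -0.004,"wy": 0.003,"wz": -0.467}]'

```text
time: 54.6
position: [444.9, 45.1, 30.2]
orientation: [-0.541, 0.841, 0.0, -0.0]
contact_force: [0.6, -0.4, -1.0]
gripper_width: 0.336
finger_force: 79.2
```

```bash
python3 -c "
from h import *
print(T()[:3,3]);rel([445.5,45.3,7],down(np.radians(245.5)))"
```

```text
[444.87401981  45.10293254  30.2451438 ]
{'x': -0.0018, 'y': -0.002, 'z': 0.093, 'wx': 0.0002, 'wy': -0.0001, 'wz': 0.0004}
```

Call:
play_rows --rows '[{"claw": 1,"x": -0.0018,"y": -0.002,"z": 0.04,"wx": 0,"wy": 0,"wz": 0},{"claw": 1,"x": -0.0018,"y": -0.002,"z": 0.07,"wx": 0,"wy": 0,"wz": 0},{"claw": 1,"x": -0.0018,"y": -0.002,"z": 0.085,"wx": 0,"wy": 0,"wz": 0},{"claw": 1,"x": -0.0018,"y": -0.002,"z": 0.092,"wx": 0,"wy": 0,"wz": 0},{"claw": 1,"x": -0.0018,"y": -0.002,"z": 0.092,"wx": 0,"wy": 0,"wz": 0},{"claw": 1,"x": -0.0018,"y": -0.002,"z": 0.092,"wx": 0,"wy": 0,"wz": 0}]'

```text
time: 55.35
position: [443.7, 45.1, 6.7]
orientation: [-0.541, 0.841, 0.001, -0.001]
contact_force: [-2.8, 0.8, 5.9]
gripper_width: 0.336
finger_force: 80.2
```

Call:
play_rows --rows '[{"claw": -1,"x": 0,"y": 0,"z": 0,"wx": 0,"wy": 0,"wz": 0},{"claw": -1,"x": 0,"y": 0,"z": 0,"wx": 0,"wy": 0,"wz": 0},{"claw": -1,"x": 0,"y": 0,"z": 0,"wx": 0,"wy": 0,"wz": 0},{"claw": -1,"x": 0,"y": 0,"z": 0,"wx": 0,"wy": 0,"wz": 0},{"claw": -1,"x": 0,"y": 0,"z": -0.1,"wx": 0,"wy": 0,"wz": 0},{"claw": -1,"x": 0,"y": 0,"z": -0.3,"wx": 0,"wy": 0,"wz": 0},{"claw": -1,"x": 0,"y": 0,"z": -0.5,"wx": 0,"wy": 0,"wz": 0.3},{"claw": -1,"x": 0,"y": 0,"z": -0.7,"wx": 0,"wy": 0,"wz": 0.6},{"claw": -1,"x": 0,"y": 0,"z": -0.95,"wx": 0,"wy": 0,"wz": 0.9},{"claw": -1,"x": 0,"y": 0,"z": -1,"wx": 0,"wy": 0,"wz": 1},{"claw": -1,"x": 0,"y": 0,"z": -1,"wx": 0,"wy": 0,"wz": 1},{"claw": -1,"x": 0,"y": 0,"z": -1,"wx": 0,"wy": 0,"wz": 1}]'

```text
time: 56.85
position: [443.9, 45.1, 255.0]
orientation: [-0.316, 0.949, 0.001, -0.002]
contact_force: [0.2, 0.2, 1.2]
gripper_width: 1.004
finger_force: 0.0
```

```bash
python3 - <<'E'
from th import *
from parts import parts
p,W=shot('wrist');save(p,'end_w');thermo(p,W);parts(p,W)
p,W=shot('scene');save(p,'end_s')
E
python3 iso.py
```

```text
thermo 0.9 [175.7, 278.6] top z 35.9 top [443.4  45. ] [140.3  30.2] 65.5 all [443.4  45. ] [140.4  31.1] 65.6
blob px (np.float64(126.6906432748538), np.float64(228.53508771929825)) n 1710 plate z 13.3 rect [602.7 -66.8] [ 40.5 105.1] 83.7
    rib z 37.0 426 [600.3 -66.1] [12.7 44.1] 84.5
blob px (np.float64(196.72391304347826), np.float64(248.58757763975154)) n 3220 plate z 13.2 rect [576.4  23.8] [117.9  52.8] 87.8
    rib z 36.7 479 [577.3  23.6] [43.7 12.8] 87.9
blob px (np.float64(258.44172876304026), np.float64(313.4652757078987)) n 3355 plate z 12.9 rect [605.5 132.1] [68.  98.2] 87.6
    rib z 36.4 380 [606.1 132.3] [12.9 43.3] 86.2
[443.74397771  45.15629435 254.81638867] -143.12740408506295
isolator 0.83 [314.9, 460.5] 221
[476.56936615 365.15781891  68.20972587] ((475.2409973144531, 372.3065185546875), (115.14824676513672, 35.92078399658203), 35.157684326171875)
```

View pics/end_s.png

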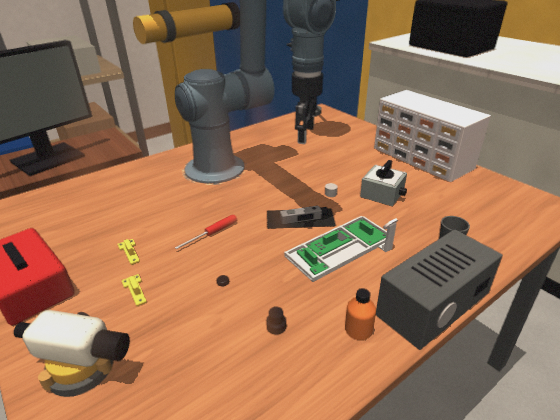

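View pics/end_w.png

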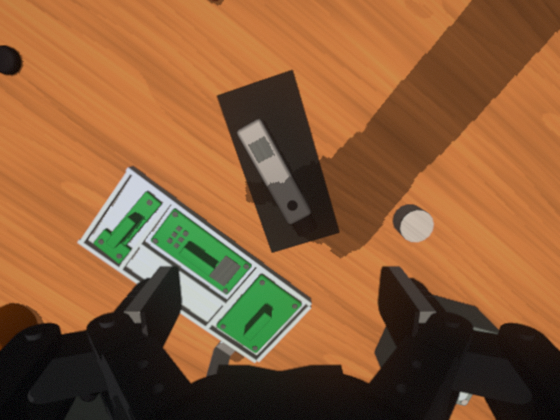

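All three parts lie flat in their compartments, the thermometer is on the mat (around pixel 275,175), and the other items are where they were. The isolator was measured fully on after I released it, and nothing has touched it since. Handing in.

```bash
python3 -c "
from bench import order
print(order.job_done())"
```

```text
the job is handed in; nothing more can be done
None
```

I handed the job in at about 57 s of robot time, with every step done in the order asked; the hand-in gave no verdict. The cover, bezel and tee lie flat in their compartments, the tee about 4° skewed after an apparent knock; the strip was absent. The isolator went fully off and back on, and the thermometer was held 3 s at about 10 cm from the disc, then laid back on its mat.

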